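# Spring the hanging bar back into the spinning rack

### The arm

A 6-joint arm with a two-finger parallel gripper is mounted at the origin on the work surface. World frame = base frame: x ahead of the robot, y to its left, z up, the work surface at z = 0. Lengths are in m, angles in rad, forces in N, time in s.
With the tool pointing down it reaches from about 0.35 to 0.925 m from the base axis. Payload 6.4 kg.
Tool frame: the origin (TCP) lies on the centre line of the jaws, within the pads' length; the fingertips stand 19 mm ahead of it and the grasp point (between the pads) is the TCP; z points along the fingers, x is the direction in which the jaws open and shut, and the axes are right-handed (so a half turn about z gives the same grasp; the last joint's range is limited). The gripper opens to 85 mm and grips with 20 to 120 N. Pads are 22 mm wide; open, the fingers measure 114 mm over their backs; the gripper's body (76 mm by 85 mm) begins 54 mm behind the grasp point. The pads swing forward as they close: fully open they stand 13 mm farther back than shut.
Start: joints at [-1.511, 0.245, 1.558, -0, 1.339, -0.174], TCP at [0.151, -0.632, 0.212] pointing down, gripper open.
Joint ranges: [-3.13, 3.13], [-1.02, 2.26], [0.13, 2.54], [-0.95, 4.09], [0.21, 2.88], [-2.74, 2.74]. Speed limits (rad/s): [2.57, 2.57, 3.14, 3.14, 3.14, 3.14].

### API

Orientations are given as [roll, pitch, yaw] about the fixed x, y, z axes, in that order (R = Rz(yaw) Ry(pitch) Rx(roll)).
In Python, from workcell import env, cams, workorder gives the robot as it stands.
- The arm moves only by the tool move_arm, never from a script. Its argument "commands" is a list of rows, each an object of numbers: "fingers": the finger opening in mm, from 0 to 85.4; "x", "y", "z": the shift along the tool's x, y, z in units of 25 mm (1.0 is 25 mm); "wx", "wy", "wz": the turn, a rotation vector about the tool's x, y, z in units of 6 degrees (1.0 is 6 degrees). In form: [{"fingers": .., "x": .., "y": .., "z": .., "wx": .., "wy": .., "wz": ..}, ...]. A call has 1 to 10 rows; each row shifts and turns the commanded pose from where the row before left it, along the tool's axes as they then stand; what a row does not reach is not made up. A row lasts 1/12 s, in which the tool goes at most 41.7 mm and 7.16 degrees, less where a joint would pass 70% of its speed; a pose out of reach is approached as far as the arm can. A call is refused whole if a number of a shift passes 1 or a number of a turn 1, either way. A call with a gripper value outside its range is refused whole. The fingers move at their own pace and stop on an object; "newtons" is the grip in N (left out, the last holds). Time passes only in rows, so rows that do not move let the fingers close. It gives the time, the measured TCP pose, the force and the opening at its end, in the units of the state.
- env.observe(): the state, without advancing time (a new reading comes with each control period).
- cams.grab_frame(name): name is "scene" or "top" or "wrist"; returns (picture, depth): 400x640x3 uint8, red, green, blue; 400x640 float32, m along the optical axis (not along the pixel's ray), 0 where there is no reading.
- cams.get_calibration(name): a dict with "camera_matrix" (3x3 intrinsics, pixels), "extrinsics" (4x4, takes a point from camera to world coordinates). Camera axes: x right, y down, z forward; pixel columns grow to the right and rows downward; lengths in m; the calibration is good to about 2 mm. A picture is of the moment at which its call begins: read the wrist's pose just before it. get_calibration takes no time and is no camera call; for the wrist camera it gives the pose at the moment of the call.
- workorder.job_done(): hands the job in, once; it reports no verdict.
The state is a dict: "time": time; "joint_pos": joint angles; "qvel": joint speeds; "effort": joint torques, N m; "tcp_pos": TCP position; "orientation": TCP orientation; "ft_force": force on the tool from outside, world axes, zero at the start; "moment": the same for the moment, N m; "gripper_width": finger opening in m.
Only numpy, scipy, OpenCV 4.12 (cv2) and the standard library are available. Lean on these libraries where they do the work, as an engineer would, in place of code of your own. Each camera call takes 0.05 s, during which the arm holds its last target.

### The job

Put the sprung steel hanging bar back on the spinning rack: pinch its two upright plates together so that the bar shortens, lower it level between the two end cups on the rack's upper tier, and let go so that its ends spring out against the backs of the cups. Leave it lying in both cups with the plates upright, and do not tip over the perfume flask on the rack.

Things in the scene. Friction and masses are not known exactly. Their poses are not given: they have to be found in the camera images.
- bar_grip (a point): Pinch point of the steel hanging bar (in mm: 150 long, axis y, 130 g): midway between two upright plates, 36 wide (x), 5 thick, 62 tall, outer faces 60 apart, feet 46 below this point, tops 16 above. Pinch here, one finger outside each plate. From each plate a 12 square end piece sticks out 45 along y; its top is 24 below this point: keep fingertips above it. Bar centre line: 30 below. z up.
- bar_spring (a joint): How far the bar is shortened (m): 0 free, 0.024 at its hard stop (plates' outer faces 36 mm apart, bar 126 mm long), about 0.006 seated in the cups. Pinching the plates along y shortens it; the spring takes 1.5 N to start, 9 N at the stop, and reopens it. The grip point belongs to the half on its -y side, so it is up to 12 mm off the middle of the shortened bar.
- cradle (a point): Midpoint between the rack's two dark steel end cups: the bar centre line belongs here, its grip point 30 mm above. y runs cup to cup, z up. Cups are open on top and to each other: back plates 72 mm either way along y, tops 24 mm above this point; floors 6 mm below, 16 mm deep (y); side walls 32 mm apart, 12 mm above. Upper tier (90 x 190 mm) is 22 mm below. Rack is fixed. Bar fits both ways.
- flask: Square amber glass perfume flask, 34 x 34 x 78 mm, standing loose on the rack's round lower tier (260 mm across), about 100 mm from the rack's middle, beside the upper tier; its top is 25 mm below the upper tier's top. Origin under its centre, z up. It must stay standing.
There are look-alikes about, which are no part of the job. Of the things like the part that bears bar_grip, leave any that is blue or purple; of the rest the smaller one is meant.

How it is judged:
By the outcome, as a careful person would: the job done as asked, in the order asked, and still so for the second after the job is handed in, with the robot touching nothing.
It also fails if it takes over 40 s, if anything falls off the work surface, if the arm or the gripper's body presses on something with over 40 N, if the wrist force passes 120 N, or if a joint passes its speed limit or range.

## Working session

There is one attempt and no reset: what is moved stays moved. The work goes in short steps, Python scripts to look and compute and a tool call to move; the robot and the scene stay as the last step left them, time stands still between calls to the robot, and variables do not carry over. Pictures are saved under pics/ and viewed, and the job is handed in when it is done.

Besides the shell and the picture viewer there is one more tool, called after ">>>" in YAML: its name, and indented under it one key for each argument. move_arm: Moves the arm, as the interface text tells. Its arguments: {"type":"object","properties":{"commands":{"type":"array","items":{"type":"object","properties":{"fingers":{"type":"number"},"x":{"type":"number"},"y":{"type":"number"},"z":{"type":"number"},"wx":{"type":"number"},"wy":{"type":"number"},"wz":{"type":"number"}}}},"newtons":{"type":"number"}},"required":["commands"]}

```bash
ls; mkdir -p pics; cat > h.py <<'E'
import numpy as np, cv2
from workcell import env,cams,workorder
def grab(n,tag):
    K=cams.get_calibration(n); im,d=cams.grab_frame(n)
    cv2.imwrite(f'pics/{tag}.png',im[:,:,::-1]); np.savez(f'pics/{tag}.npz',im=im,d=d,K=K['camera_matrix'],T=K['extrinsics'])
def load(tag):
    return np.load(f'pics/{tag}.npz')
def pts(tag):
    f=load(tag);d=f['d'];K=f['K'];T=f['T'];v,u=np.mgrid[:400,:640]
    P=np.stack([(u-K[0,2])/K[0,0]*d,(v-K[1,2])/K[1,1]*d,d],-1)@T[:3,:3].T+T[:3,3]
    P[d==0]=np.nan
    return P
def crop(tag,u0,v0,u1,v1,s):
    im=load(tag)['im'][v0:v1,u0:u1,::-1]
    cv2.imwrite(f'pics/{tag}_c.png',cv2.resize(im,None,fx=s,fy=s,interpolation=cv2.INTER_CUBIC))
E
python3 - <<'E'
from h import *
print(env.observe())
grab('top','t0');grab('scene','s0')
E
```

```text
pics
{'time': 0.0, 'joint_pos': array([-1.51106871e+00,  2.45827751e-01,  1.55903228e+00,  2.24453924e-05,
        1.33867826e+00, -1.74079460e-01]), 'qvel': array([-6.03424312e-04,  7.90077720e-04, -7.96553666e-04, -4.70246510e-05,
       -4.29249941e-04, -3.55385259e-04]), 'effort': array([ 1.39670534e-03, -4.29504311e+01, -3.26127791e+01, -7.00605483e-05,
        5.36825100e-03, -6.35049453e-07]), 'tcp_pos': array([ 0.15058222, -0.63170376,  0.21076179]), 'orientation': array([-3.14123416e+00,  1.91244986e-03, -1.33699409e+00]), 'ft_force': array([-0.97788754,  0.11018334, -0.00677419]), 'moment': array([-0.03449695, -0.05279488, -0.00176621]), 'gripper_width': 0.08570845062863813}
```

View pics/t0.png

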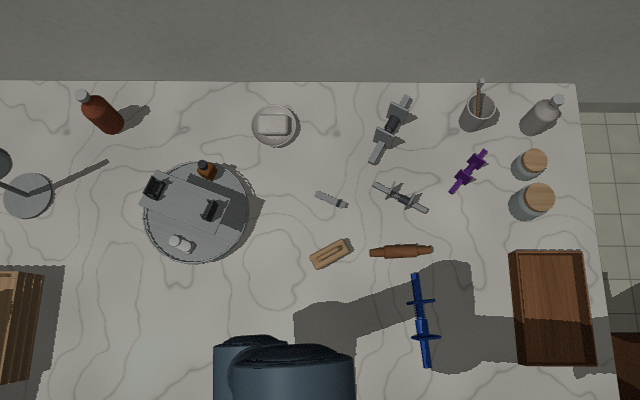

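View pics/s0.png

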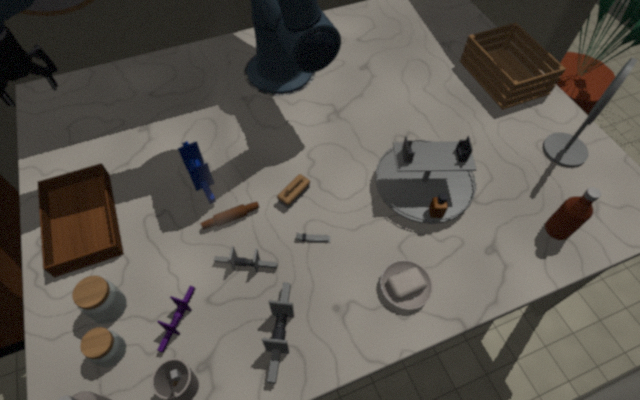

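The grey bars are at top-view pixels (400,197), which is the smaller one and the target, and (391,130), the larger. The rack is at (196,205) with cups at about (155,188) and (213,208), and the flask is at (206,170).

```bash
python3 - <<'E'
from h import *
P=pts('t0');np.set_printoptions(precision=3,suppress=True)
crop('t0',350,160,450,230,8)
import os;os.rename('pics/t0_c.png','pics/bar_c.png')
crop('t0',130,150,260,270,6)
for (u,v) in [(400,197),(180,205),(195,215),(155,188),(206,170),(600,300),(300,200)]: print(u,v,P[v,u])
m=(np.abs(P[:,:,2]-0.5)<.5)
def z(u0,v0,u1,v1,st):
    for v in range(v0,v1,st): print(v,' '.join('%3d'%(1000*P[v,u,2]) if P[v,u,2]==P[v,u,2] else ' nn' for u in range(u0,u1,st)))
z(370,178,434,216,2)
E
```

```text
400 197 [ 0.617 -0.303  0.027]
180 205 [0.567 0.21  0.135]
195 215 [0.544 0.175 0.135]
155 188 [0.603 0.265 0.148]
206 170 [0.668 0.172 0.08 ]
600 300 [ 0.37  -0.783 -0.002]
300 200 [ 0.615 -0.052 -0.   ]
178  -3   0  -1   0  -2   0   0  -1  -3   0  -3   4  -2   0   4   0   0  -1   0   3   0  -2  -2   1  -1   0   1  -1   1   4   2   0
180   1   0   0   0   0  -3   0   1   0   1   1   0   1  -1   0   0   1   0   0   1   1  -2   0  -4   0  -2   2   2  -2   0   3   1
182   0   1  23  22   0   1  -2   0   0   1   0   1  58   0  -1   0  -2  -2  -3   0   0   2   2   1   0   0  -1   0   0  -2  -1  -1
184   0  20  23  20  21  24  -2   0   0  -1   0   2  59  -2   2   0   0   0   0  -1  -4  -1   0  -1  -2   2  -3   0  -4   0   1   0
186  -4  11  19  24  21  20  21  22   0  -4  -2  64   2   0  -2   0  -2  -2  -1  -1   5  -1   0  -2  -2  -2  -2   0   2  -5  -2  -2
188  -2  -3  -2  10  18  23  22  20  23   0   0  63  -5   4   2   0   0  -1   1   0  -3  -2   0   2  -1  -4   0   0  -2  -2   0  -3
190   2  -2  -2  -4   0  13  17  19  22  19  62  20  -5   2   0  -1  -2   0  -3   0  -1   0   3   0  -2
[... 912 characters left out ...]
  24  22  23   0   5  -7   4  -1  -1  -2
206   0   3   1   2   3   2   0   0   2   0  -2   0   0   0   1   4   0   0  32  37   0  19  17  24  19  21  17   0   1  -1  -2  -2
208  -1  -5   0  -2   4  -2   0   2   3   0   1   0   2  -3   0   0  -1   1  14   1  -2   2   7  17  22  24  21  20  22  -1  -1   0
210   0   0   4   2  -1   0   0  -6  -1   1   2   1  -1  -3  -1  -1   0  -2  -3  -5   4   0  -1   0  10  15  15  25  20   0  -2  -2
212   0  -3   3  -4   2  -1   3  -2  -2  -1   0   2   2   0  -2   0  -1   0   0  -1   1   1   0   0  -2   0  13  18  -1  -2  -3   1
214   0  -1  -2   0   0  -4   1   0   0  -3   1   1   0   0  -3   0  -3   3   0  -1  -2   0   2   1   1   0  -2  -2   0  -4   0  -3
```

View pics/bar_c.png

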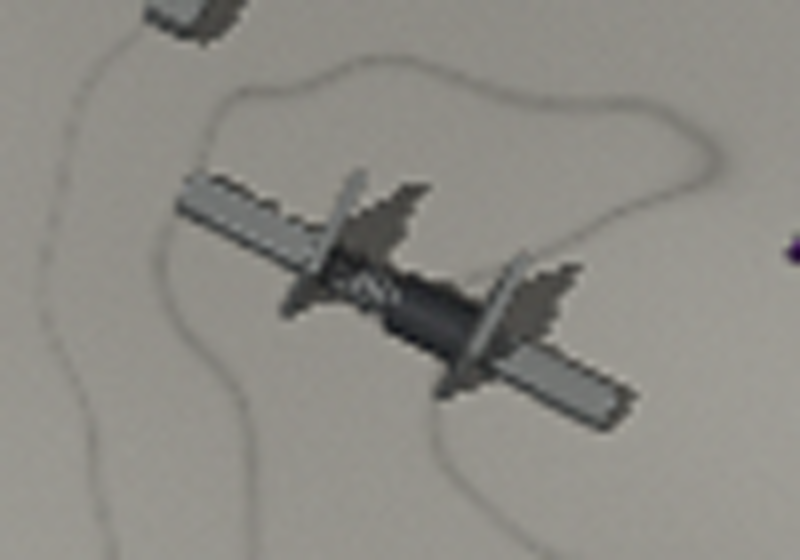

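View pics/t0_c.png

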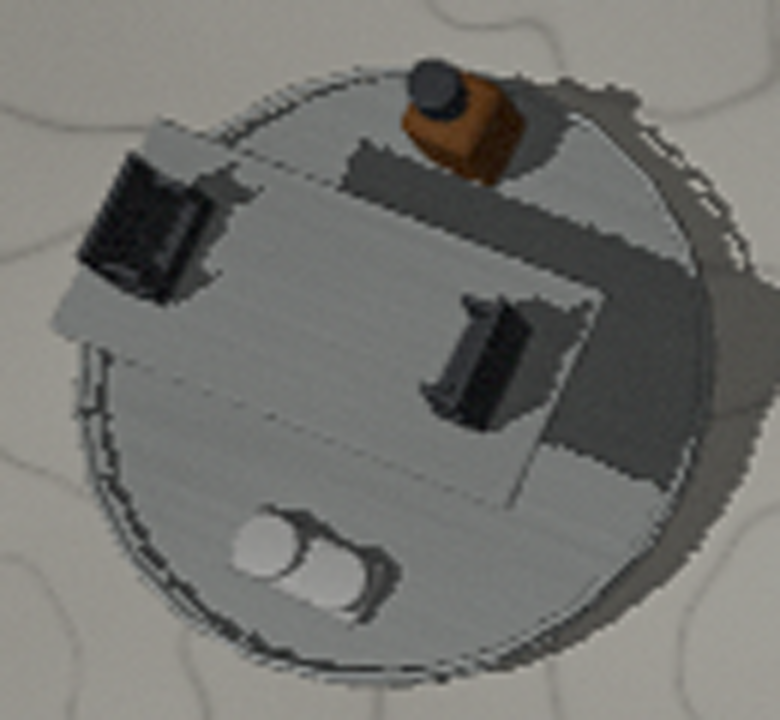

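```bash
python3 - <<'E'
from h import *
np.set_printoptions(precision=4,suppress=True)
P=pts('t0')
sub=P[175:220,365:440].reshape(-1,3)
a=sub[(sub[:,2]>.012)&(sub[:,2]<.03)]; 
r=cv2.minAreaRect((a[:,:2]*1000).astype(np.float32));print('bar ends',r,len(a))
t=sub[sub[:,2]>.055]; print('plate tops',len(t),t.mean(0)); 
r=cv2.minAreaRect((t[:,:2]*1000).astype(np.float32));print(r)
c=t.mean(0); q=t-c
# tier
R=P[150:270,130:260].reshape(-1,3)
w=R[np.abs(R[:,2]-.135)<.006]; print('tier z',np.median(w[:,2]),len(w))
r=cv2.minAreaRect((w[:,:2]*1000).astype(np.float32));print('tier',r)
k=R[R[:,2]>.145]; print('cups',len(k),k[:,2].max())
r=cv2.minAreaRect((k[:,:2]*1000).astype(np.float32));print(r)
k=R[R[:,2]>.17]; print(k)
E
```

```text
bar ends ((616.7643432617188, -299.5875549316406), (148.82489013671875, 30.82101821899414), 66.39161682128906) 339
plate tops 60 [ 0.6192 -0.3011  0.0606]
((619.546630859375, -301.4704895019531), (59.744224548339844, 35.25550842285156), 60.642860412597656)
tier z 0.1313801939607364 2321
tier ((577.0789794921875, 202.57728576660156), (190.8421173095703, 89.64846801757812), 68.93065643310547)
cups 472 0.1804926753142646
((576.8037109375, 202.74826049804688), (153.80198669433594, 44.46595764160156), 68.5882797241211)
[[0.625  0.2648 0.1745]
 [0.6226 0.2666 0.1749]
 [0.6227 0.2645 0.1745]
 [0.6228 0.2624 0.1744]
 [0.6193 0.2651 0.1781]
 [0.619  0.2625 0.1791]
 [0.6214 0.2633 0.1714]
 [0.6171 0.2672 0.1778]
 [0.617  0.2649 0.178 ]
 [0.6185 0.2645 0.1735]
 [0.6153 0.2676 0.1763]
 [0.6152 0.2652 0.1767]
 [0.6139 0.2708 0.1731]
 [0.6132 0.2676 0.1755]
 [0.6146 0.2672 0.1711]
 [0.6144 0.2648 0.1716]
 [0.61   0.2705 0.1787]
 [0.6113 0.27   0.1745]
 [0.6108 0.2671 0.1762]
 [0.6125 0.2672 0.1704]
 [0.6087 0.2716 0.1755]
 [0.6086 0.2693 0.1757]
 [0.6087 0.2673 0.1753]
 [0.6065 0.2737 0.1751]
 [0.
[... 1600 characters left out ...]
58]
 [0.5482 0.1336 0.1783]
 [0.5494 0.1326 0.1736]
 [0.5468 0.1364 0.175 ]
 [0.546  0.1334 0.1784]
 [0.5469 0.1322 0.1746]
 [0.5444 0.1383 0.1755]
 [0.5443 0.1359 0.1764]
 [0.5454 0.135  0.1715]
 [0.5423 0.1382 0.1753]
 [0.5423 0.136  0.1755]
 [0.5431 0.1348 0.1717]
 [0.5397 0.1398 0.1768]
 [0.5399 0.1378 0.1763]
 [0.5396 0.1353 0.1775]
 [0.5407 0.1344 0.1729]
 [0.5374 0.1395 0.1775]
 [0.5377 0.1377 0.1762]
 [0.5378 0.1356 0.1759]
 [0.5355 0.1419 0.1759]
 [0.5351 0.1392 0.1778]
 [0.5354 0.1374 0.1767]
 [0.5367 0.1367 0.1709]
 [0.5325 0.1407 0.1796]
 [0.5329 0.139  0.1782]
 [0.5333 0.1374 0.1762]
 [0.5346 0.1368 0.1702]
 [0.5305 0.1408 0.1789]
 [0.5312 0.1395 0.1757]
 [0.5299 0.1404 0.1716]]
```

```bash
cat >> h.py <<'E'
from scipy.spatial.transform import Rotation as Ro
import sys,json
def plan(target,yawdeg,n=None):
    o=env.observe();p=np.array(o['tcp_pos']);R=Ro.from_euler('xyz',o['orientation'])
    G=Ro.from_euler('xyz',[np.pi,0,np.radians(yawdeg)])
    rv=(R.inv()*G).as_rotvec();d=np.array(target)-p
    # unwrap: 
    need=max(np.linalg.norm(d)/.0245,np.degrees(np.linalg.norm(rv))/5.9)
    n=n or int(np.ceil(need))
    st=rv/n
    rows=[];cp=p.copy();cR=R;g=lambda x:round(float(x),2)+0.0
    for i in range(n):
        s=cR.inv().apply((np.array(target)-cp)/(n-i))/.025
        t=np.degrees(st)/6
        rows.append(dict(x=g(s[0]),y=g(s[1]),z=g(s[2]),wx=g(t[0]),wy=g(t[1]),wz=g(t[2])))
        cp=cp+cR.apply(np.array([rows[-1][k] for k in 'xyz'])*.025)
        cR=cR*Ro.from_rotvec(np.radians(6*np.array([rows[-1][k] for k in ('wx','wy','wz')])))
    print('from',p,np.degrees(o['orientation']),'t',o['time'],'n',n,'f',o['ft_force'],'w',o['gripper_width'])
    for i in range(0,n,10): print(json.dumps(rows[i:i+10]))
E
python3 -c "
from h import *
plan([.60,-.30,.25],62)"
```

```text
from [ 0.15056831 -0.63175813  0.21087712] [-1.79981153e+02  1.00137754e-01 -7.66040380e+01] t 0.1 n 24 f [-0.54685915 -1.11750889  0.10758174] w 0.08548744911128003
[{"x": -0.36, "y": -0.86, "z": -0.06, "wx": 0.0, "wy": 0.0, "wz": -0.96}, {"x": -0.28, "y": -0.89, "z": -0.06, "wx": 0.0, "wy": 0.0, "wz": -0.96}, {"x": -0.19, "y": -0.91, "z": -0.06, "wx": 0.0, "wy": 0.0, "wz": -0.96}, {"x": -0.09, "y": -0.93, "z": -0.06, "wx": 0.0, "wy": 0.0, "wz": -0.96}, {"x": 0.0, "y": -0.93, "z": -0.07, "wx": 0.0, "wy": 0.0, "wz": -0.96}, {"x": 0.09, "y": -0.93, "z": -0.06, "wx": 0.0, "wy": 0.0, "wz": -0.96}, {"x": 0.19, "y": -0.91, "z": -0.07, "wx": 0.0, "wy": 0.0, "wz": -0.96}, {"x": 0.28, "y": -0.89, "z": -0.06, "wx": 0.0, "wy": 0.0, "wz": -0.96}, {"x": 0.36, "y": -0.86, "z": -0.07, "wx": 0.0, "wy": 0.0, "wz": -0.96}, {"x": 0.45, "y": -0.82, "z": -0.06, "wx": 0.0, "wy": 0.0, "wz": -0.96}]
[{"x": 0.53, "y": -0.77, "z": -0.07, "wx": 0.0, "wy": 0.0, "wz": -0.96}, {"x": 0.6, "y": -0.71, "z": -0.06, "wx": 0.0, "wy": 0.0, "wz": -0.96}, {"x": 0.67, "y": -0.64, "z": -0.07, "wx": 0.0, "wy": 0.0, "wz": -0.96}, {"x": 0.73, "y": -0.57, "z": -0.06, "wx": 0.0, "wy": 0.0, "wz": -0.96}, {"x": 0.79, "y": -0.5, "z": -0.07, "wx": 0.0, "wy": 0.0, "wz": -0.96}, {"x": 0.83, "y": -0.42, "z": -0.06, "wx": 0.0, "wy": 0.0, "wz": -0.96}, {"x": 0.87, "y": -0.33, "z": -0.07, "wx": 0.0, "wy": 0.0, "wz": -0.96}, {"x": 0.9, "y": -0.24, "z": -0.06, "wx": 0.0, "wy": 0.0, "wz": -0.96}, {"x": 0.92, "y": -0.15, "z": -0.07, "wx": 0.0, "wy": 0.0, "wz": -0.96}, {"x": 0.93, "y": -0.06, "z": -0.06, "wx": 0.0, "wy": 0.0, "wz": -0.96}]
[{"x": 0.93, "y": 0.03, "z": -0.07, "wx": 0.0, "wy": 0.0, "wz": -0.96}, {"x": 0.92, "y": 0.13, "z": -0.06, "wx": 0.0, "wy": 0.0, "wz": -0.96}, {"x": 0.9, "y": 0.22, "z": -0.07, "wx": 0.0, "wy": 0.0, "wz": -0.96}, {"x": 0.88, "y": 0.3, "z": -0.06, "wx": 0.0, "wy": 0.0, "wz": -0.96}]
```

>>> move_arm:
  commands:
    - {"x": -0.36, "y": -0.86, "z": -0.06, "wz": -0.96}
    - {"x": -0.28, "y": -0.89, "z": -0.06, "wz": -0.96}
    - {"x": -0.19, "y": -0.91, "z": -0.06, "wz": -0.96}
    - {"x": -0.09, "y": -0.93, "z": -0.06, "wz": -0.96}
    - {"x": 0, "y": -0.93, "z": -0.06, "wz": -0.96}
    - {"x": 0.09, "y": -0.93, "z": -0.06, "wz": -0.96}
    - {"x": 0.19, "y": -0.91, "z": -0.06, "wz": -0.96}
    - {"x": 0.28, "y": -0.89, "z": -0.06, "wz": -0.96}
    - {"x": 0.36, "y": -0.86, "z": -0.06, "wz": -0.96}
    - {"x": 0.45, "y": -0.82, "z": -0.06, "wz": -0.96}

```text
invalid input at $.commands[0]: expected keys fingers, x, y, z, wx, wy, wz
```

>>> move_arm:
  commands:
    - {"x": 0.53, "y": -0.77, "z": -0.06, "wz": -0.96}
    - {"x": 0.6, "y": -0.71, "z": -0.06, "wz": -0.96}
    - {"x": 0.67, "y": -0.64, "z": -0.06, "wz": -0.96}
    - {"x": 0.73, "y": -0.57, "z": -0.06, "wz": -0.96}
    - {"x": 0.79, "y": -0.5, "z": -0.06, "wz": -0.96}
    - {"x": 0.83, "y": -0.42, "z": -0.06, "wz": -0.96}
    - {"x": 0.87, "y": -0.33, "z": -0.06, "wz": -0.96}
    - {"x": 0.9, "y": -0.24, "z": -0.06, "wz": -0.96}
    - {"x": 0.92, "y": -0.15, "z": -0.06, "wz": -0.96}
    - {"x": 0.93, "y": -0.06, "z": -0.06, "wz": -0.96}

```text
invalid input at $.commands[0]: expected keys fingers, x, y, z, wx, wy, wz
```

>>> move_arm:
  commands:
    - {"x": 0.93, "y": 0.03, "z": -0.06, "wz": -0.96}
    - {"x": 0.92, "y": 0.13, "z": -0.06, "wz": -0.96}
    - {"x": 0.9, "y": 0.22, "z": -0.06, "wz": -0.96}
    - {"x": 0.88, "y": 0.3, "z": -0.06, "wz": -0.96}
    - {"x": 0}
    - {"x": 0}

```text
invalid input at $.commands[0]: expected keys fingers, x, y, z, wx, wy, wz
```

```bash
python3 - <<'E'
from h import *
grab('wrist','w1')
o=env.observe();print(o['tcp_pos'],np.degrees(o['orientation']),o['time'])
E
```

```text
[ 0.15055909 -0.63186057  0.21103813] [-1.79984839e+02  8.43130842e-02 -7.66067704e+01] 0.15
```

View pics/w1.png

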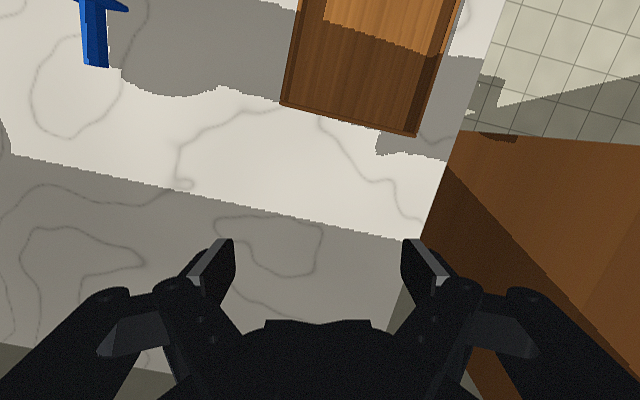

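All keys are required, so the arm hasn't moved yet. I'll resend with full rows.

>>> move_arm:
  commands:
    - {"fingers": 85, "x": -0.36, "y": -0.86, "z": -0.06, "wx": 0, "wy": 0, "wz": -0.96}
    - {"fingers": 85, "x": -0.28, "y": -0.89, "z": -0.06, "wx": 0, "wy": 0, "wz": -0.96}
    - {"fingers": 85, "x": -0.19, "y": -0.91, "z": -0.06, "wx": 0, "wy": 0, "wz": -0.96}
    - {"fingers": 85, "x": -0.09, "y": -0.93, "z": -0.06, "wx": 0, "wy": 0, "wz": -0.96}
    - {"fingers": 85, "x": 0, "y": -0.93, "z": -0.06, "wx": 0, "wy": 0, "wz": -0.96}
    - {"fingers": 85, "x": 0.09, "y": -0.93, "z": -0.06, "wx": 0, "wy": 0, "wz": -0.96}
    - {"fingers": 85, "x": 0.19, "y": -0.91, "z": -0.06, "wx": 0, "wy": 0, "wz": -0.96}
    - {"fingers": 85, "x": 0.28, "y": -0.89, "z": -0.06, "wx": 0, "wy": 0, "wz": -0.96}
    - {"fingers": 85, "x": 0.36, "y": -0.86, "z": -0.06, "wx": 0, "wy": 0, "wz": -0.96}
    - {"fingers": 85, "x": 0.45, "y": -0.82, "z": -0.06, "wx": 0, "wy": 0, "wz": -0.96}

```text
time: 0.98
tcp_pos: [0.3389, -0.4929, 0.2266]
orientation: [-3.141, 0.0, -0.327]
ft_force: [0.4, -0.6, 0.1]
gripper_width: 0.085
```

>>> move_arm:
  commands:
    - {"fingers": 85, "x": 0.53, "y": -0.77, "z": -0.06, "wx": 0, "wy": 0, "wz": -0.96}
    - {"fingers": 85, "x": 0.6, "y": -0.71, "z": -0.06, "wx": 0, "wy": 0, "wz": -0.96}
    - {"fingers": 85, "x": 0.67, "y": -0.64, "z": -0.06, "wx": 0, "wy": 0, "wz": -0.96}
    - {"fingers": 85, "x": 0.73, "y": -0.57, "z": -0.06, "wx": 0, "wy": 0, "wz": -0.96}
    - {"fingers": 85, "x": 0.79, "y": -0.5, "z": -0.06, "wx": 0, "wy": 0, "wz": -0.96}
    - {"fingers": 85, "x": 0.83, "y": -0.42, "z": -0.06, "wx": 0, "wy": 0, "wz": -0.96}
    - {"fingers": 85, "x": 0.87, "y": -0.33, "z": -0.06, "wx": 0, "wy": 0, "wz": -0.96}
    - {"fingers": 85, "x": 0.9, "y": -0.24, "z": -0.06, "wx": 0, "wy": 0, "wz": -0.96}
    - {"fingers": 85, "x": 0.92, "y": -0.15, "z": -0.06, "wx": 0, "wy": 0, "wz": -0.96}
    - {"fingers": 85, "x": 0.93, "y": -0.06, "z": -0.06, "wx": 0, "wy": 0, "wz": -0.96}

```text
time: 1.82
tcp_pos: [0.5261, -0.3549, 0.2415]
orientation: [-3.141, 0.0, 0.679]
ft_force: [-0.7, -0.9, -0.1]
gripper_width: 0.0845
```

>>> move_arm:
  commands:
    - {"fingers": 85, "x": 0.93, "y": 0.03, "z": -0.06, "wx": 0, "wy": 0, "wz": -0.96}
    - {"fingers": 85, "x": 0.92, "y": 0.13, "z": -0.06, "wx": 0, "wy": 0, "wz": -0.96}
    - {"fingers": 85, "x": 0.9, "y": 0.22, "z": -0.06, "wx": 0, "wy": 0, "wz": -0.96}
    - {"fingers": 85, "x": 0.88, "y": 0.3, "z": -0.06, "wx": 0, "wy": 0, "wz": -0.96}
    - {"fingers": 85, "x": 0, "y": 0, "z": 0, "wx": 0, "wy": 0, "wz": 0}
    - {"fingers": 85, "x": 0, "y": 0, "z": 0, "wx": 0, "wy": 0, "wz": 0}
    - {"fingers": 85, "x": 0, "y": 0, "z": 0, "wx": 0, "wy": 0, "wz": 0}

```text
time: 2.4
tcp_pos: [0.5995, -0.3006, 0.2474]
orientation: [-3.141, 0.0, 1.075]
ft_force: [-0.2, 0.8, 1.2]
gripper_width: 0.0851
```

```bash
python3 - <<'E'
from h import *
grab('wrist','w2')
o=env.observe();print(o['tcp_pos'],np.degrees(o['orientation']),o['time'],o['qvel'])
E
```

```text
[ 0.59923401 -0.30090672  0.2474899 ] [-1.79951946e+02  1.10350749e-02  6.15348028e+01] 2.45 [-0.00738193 -0.00631579  0.00070201  0.00050365 -0.00140775 -0.00273614]
```

View pics/w2.png

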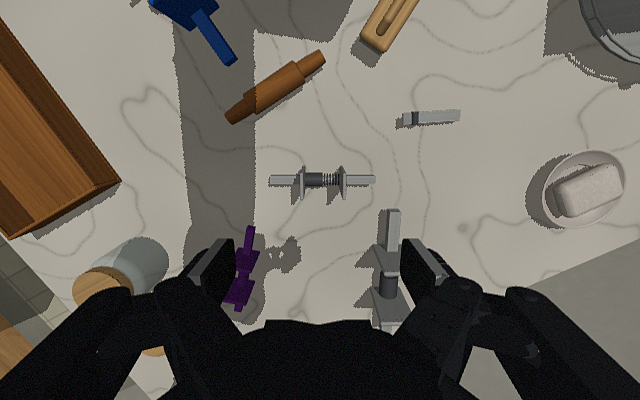

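```bash
python3 - <<'E'
from h import *
np.set_printoptions(precision=4,suppress=True)
crop('w2',250,140,410,230,5)
P=pts('w2')
sub=P[155:208,255:385].reshape(-1,3)
sub=sub[np.isfinite(sub[:,2])]
a=sub[(sub[:,2]>.014)&(sub[:,2]<.03)]
r=cv2.minAreaRect((a[:,:2]*1000).astype(np.float32));print('ends',r,len(a),np.median(a[:,2]))
t=sub[sub[:,2]>.05];r=cv2.minAreaRect((t[:,:2]*1000).astype(np.float32));print('tops',r,len(t),t[:,2].max(),np.median(t[:,2]))
f=load('w2');K=f['K'];T=np.linalg.inv(f['T'])
def pr(p):
    q=T[:3,:3]@p+T[:3,3];q=K@q;return q[:2]/q[2]
c=np.array([.618,-.301,.062])
print(pr(c))
# large bar
L=P[205:330,365:440].reshape(-1,3);L=L[(L[:,2]>.01)&(L[:,2]<.15)]
print('large',L.min(0),L.max(0)); r=cv2.minAreaRect((L[:,:2]*1000).astype(np.float32));print(r)
E
```

```text
ends ((614.8514404296875, -301.38751220703125), (148.48184204101562, 28.580978393554688), 61.652992248535156) 974 0.02271524874196898
tops ((618.1045532226562, -302.56292724609375), (59.54111099243164, 35.47563552856445), 61.492618560791016) 230 0.06404260749291257 0.061975455592681056
[323.9725 185.3797]
large [ 0.7036 -0.339   0.0102] [ 0.8873 -0.2257  0.09  ]
((796.81884765625, -284.70697021484375), (50.28131866455078, 208.4242706298828), 66.07743072509766)
```

View pics/w2_c.png

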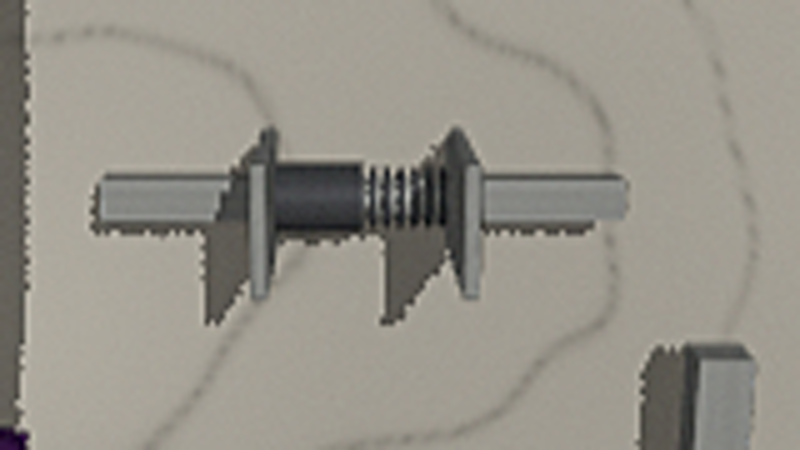

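```bash
python3 -c "
from h import *
plan([.6183,-.302,.047],61.55,9)"
```

```text
from [ 0.59923401 -0.30090672  0.2474899 ] [-1.79951946e+02  1.10350749e-02  6.15348028e+01] t 2.45 n 9 f [-0.88925074  0.74426347 -0.21628445] w 0.0848893118895722
[{"x": 0.04, "y": 0.08, "z": 0.89, "wx": 0.0, "wy": 0.0, "wz": 0.0}, {"x": 0.04, "y": 0.08, "z": 0.89, "wx": 0.0, "wy": 0.0, "wz": 0.0}, {"x": 0.04, "y": 0.08, "z": 0.89, "wx": 0.0, "wy": 0.0, "wz": 0.0}, {"x": 0.03, "y": 0.08, "z": 0.89, "wx": 0.0, "wy": 0.0, "wz": 0.0}, {"x": 0.04, "y": 0.08, "z": 0.89, "wx": 0.0, "wy": 0.0, "wz": 0.0}, {"x": 0.03, "y": 0.07, "z": 0.89, "wx": 0.0, "wy": 0.0, "wz": 0.0}, {"x": 0.04, "y": 0.08, "z": 0.89, "wx": 0.0, "wy": 0.0, "wz": 0.0}, {"x": 0.03, "y": 0.07, "z": 0.89, "wx": 0.0, "wy": 0.0, "wz": 0.0}, {"x": 0.04, "y": 0.08, "z": 0.9, "wx": 0.0, "wy": 0.0, "wz": 0.0}]
```

>>> move_arm:
  commands:
    - {"fingers": 85, "x": 0.08, "y": 0.18, "z": 0.8, "wx": 0, "wy": 0, "wz": 0}
    - {"fingers": 85, "x": 0.08, "y": 0.18, "z": 0.9, "wx": 0, "wy": 0, "wz": 0}
    - {"fingers": 85, "x": 0.08, "y": 0.18, "z": 0.9, "wx": 0, "wy": 0, "wz": 0}
    - {"fingers": 85, "x": 0.08, "y": 0.16, "z": 0.9, "wx": 0, "wy": 0, "wz": 0}
    - {"fingers": 85, "x": 0, "y": 0, "z": 0.9, "wx": 0, "wy": 0, "wz": 0}
    - {"fingers": 85, "x": 0, "y": 0, "z": 0.9, "wx": 0, "wy": 0, "wz": 0}
    - {"fingers": 85, "x": 0, "y": 0, "z": 0.9, "wx": 0, "wy": 0, "wz": 0}
    - {"fingers": 85, "x": 0, "y": 0, "z": 0.9, "wx": 0, "wy": 0, "wz": 0}
    - {"fingers": 85, "x": 0, "y": 0, "z": 0.4, "wx": 0, "wy": 0, "wz": 0}
    - {"fingers": 85, "x": 0, "y": 0, "z": 0.4, "wx": 0, "wy": 0, "wz": 0}

```text
time: 3.28
tcp_pos: [0.6181, -0.3021, 0.0491]
orientation: [-3.14, -0.0, 1.074]
ft_force: [0.1, 0.0, 0.8]
gripper_width: 0.085
```

>>> move_arm:
  commands:
    - {"fingers": 85, "x": 0, "y": 0, "z": 0.35, "wx": 0, "wy": 0, "wz": 0}
    - {"fingers": 85, "x": 0, "y": 0, "z": 0.35, "wx": 0, "wy": 0, "wz": 0}
    - {"fingers": 85, "x": 0, "y": 0, "z": 0.2, "wx": 0, "wy": 0, "wz": 0}
    - {"fingers": 85, "x": 0, "y": 0, "z": 0, "wx": 0, "wy": 0, "wz": 0}
    - {"fingers": 85, "x": 0, "y": 0, "z": 0, "wx": 0, "wy": 0, "wz": 0}

```text
time: 3.7
tcp_pos: [0.6194, -0.3018, 0.0282]
orientation: [3.141, 0.0, 1.076]
ft_force: [-0.6, 0.0, 0.2]
gripper_width: 0.085
```

```bash
python3 - <<'E'
from h import *
grab('wrist','w3')
plan([.6183,-.302,.047],61.55,1)
E
```

```text
from [ 0.61969231 -0.30198645  0.02868023] [1.79926028e+02 9.65424865e-03 6.16367139e+01] t 3.75 n 1 f [ 0.3502355   0.30576849 -0.17139669] w 0.08478091543460015
[{"x": -0.03, "y": -0.05, "z": -0.73, "wx": 0.01, "wy": 0.0, "wz": 0.01}]
```

View pics/w3.png

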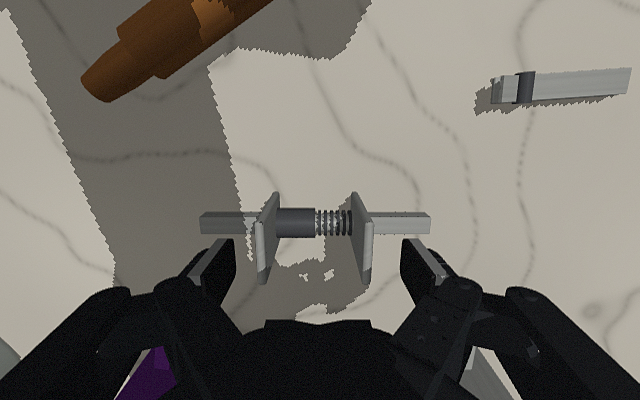

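>>> move_arm:
  commands:
    - {"fingers": 85, "x": -0.02, "y": -0.05, "z": -0.4, "wx": 0, "wy": 0, "wz": 0}
    - {"fingers": 85, "x": 0, "y": 0, "z": -0.34, "wx": 0, "wy": 0, "wz": 0}
    - {"fingers": 85, "x": 0, "y": 0, "z": 0, "wx": 0, "wy": 0, "wz": 0}
    - {"fingers": 85, "x": 0, "y": 0, "z": 0, "wx": 0, "wy": 0, "wz": 0}

```text
time: 4.08
tcp_pos: [0.6189, -0.3022, 0.0485]
orientation: [3.138, 0.0, 1.076]
ft_force: [-0.1, 0.2, 0.2]
gripper_width: 0.0851
```

```bash
python3 - <<'E'
from h import *
grab('wrist','w4')
P=pts('w4')
f=load('w4');print(f['T'])
plan([.6183,-.302,.047],61.55,1)
sub=P[150:330,230:400].reshape(-1,3);t=sub[(sub[:,2]>.056)&(sub[:,2]<.068)]
r=cv2.minAreaRect((t[:,:2]*1000).astype(np.float32));print('tops',r,len(t))
E
```

```text
[[ 4.75642272e-01  8.46616984e-01  2.38755338e-01  5.58941481e-01]
 [ 8.79638437e-01 -4.57537566e-01 -1.29983062e-01 -2.69320436e-01]
 [-8.06331295e-04  2.71843811e-01 -9.62341048e-01  2.10906411e-01]
 [ 0.00000000e+00  0.00000000e+00  0.00000000e+00  1.00000000e+00]]
from [ 0.61836598 -0.30186055  0.04752257] [1.79897129e+02 1.17798544e-02 6.16374965e+01] t 4.1333 n 1 f [-0.32131378  0.16592419 -0.38285689] w 0.08508841529054849
[{"x": -0.01, "y": 0.0, "z": 0.02, "wx": 0.02, "wy": 0.0, "wz": 0.01}]
tops ((618.183349609375, -302.9434814453125), (59.967010498046875, 36.30257797241211), 61.54483413696289) 1116
```

View pics/w4.png

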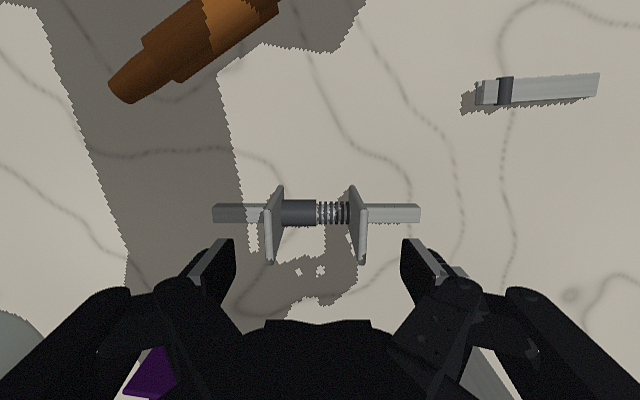

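The plates (tops at about 270 and 358, row 260) sit between the pads, and the measured centre is within 1 mm of the TCP. Closing now.

>>> move_arm:
  newtons: 30
  commands:
    - {"fingers": 70, "x": 0, "y": 0, "z": 0, "wx": 0, "wy": 0, "wz": 0}
    - {"fingers": 60, "x": 0, "y": 0, "z": 0, "wx": 0, "wy": 0, "wz": 0}
    - {"fingers": 55, "x": 0, "y": 0, "z": 0, "wx": 0, "wy": 0, "wz": 0}
    - {"fingers": 50, "x": 0, "y": 0, "z": 0, "wx": 0, "wy": 0, "wz": 0}
    - {"fingers": 45, "x": 0, "y": 0, "z": 0, "wx": 0, "wy": 0, "wz": 0}
    - {"fingers": 40, "x": 0, "y": 0, "z": 0, "wx": 0, "wy": 0, "wz": 0}
    - {"fingers": 35, "x": 0, "y": 0, "z": 0, "wx": 0, "wy": 0, "wz": 0}
    - {"fingers": 30, "x": 0, "y": 0, "z": 0, "wx": 0, "wy": 0, "wz": 0}
    - {"fingers": 30, "x": 0, "y": 0, "z": 0, "wx": 0, "wy": 0, "wz": 0}
    - {"fingers": 30, "x": 0, "y": 0, "z": 0, "wx": 0, "wy": 0, "wz": 0}

```text
time: 4.97
tcp_pos: [0.6179, -0.3015, 0.0464]
orientation: [3.142, -0.0, 1.076]
ft_force: [1.1, -1.2, -0.1]
gripper_width: 0.03
```

```bash
python3 - <<'E'
from h import *
grab('wrist','w5')
plan([.6183,-.302,.28],61.55,10)
E
```

```text
from [ 0.61788625 -0.30151129  0.04642489] [ 1.79996406e+02 -8.86801392e-04  6.16366482e+01] t 5.0167 n 10 f [0.58817767 0.16953827 0.19538226] w 0.029715638196652325
[{"x": 0.0, "y": 0.0, "z": -0.93, "wx": 0.0, "wy": 0.0, "wz": 0.0}, {"x": 0.0, "y": 0.0, "z": -0.93, "wx": 0.0, "wy": 0.0, "wz": 0.0}, {"x": 0.0, "y": 0.0, "z": -0.94, "wx": 0.0, "wy": 0.0, "wz": 0.0}, {"x": 0.0, "y": 0.0, "z": -0.93, "wx": 0.0, "wy": 0.0, "wz": 0.0}, {"x": 0.0, "y": 0.0, "z": -0.94, "wx": 0.0, "wy": 0.0, "wz": 0.0}, {"x": 0.0, "y": 0.0, "z": -0.93, "wx": 0.0, "wy": 0.0, "wz": 0.0}, {"x": 0.0, "y": 0.01, "z": -0.94, "wx": 0.0, "wy": 0.0, "wz": 0.0}, {"x": 0.0, "y": 0.0, "z": -0.93, "wx": 0.0, "wy": 0.0, "wz": 0.0}, {"x": 0.0, "y": 0.01, "z": -0.94, "wx": 0.0, "wy": 0.0, "wz": 0.0}, {"x": -0.01, "y": 0.0, "z": -0.93, "wx": 0.0, "wy": 0.0, "wz": 0.0}]
```

View pics/w5.png

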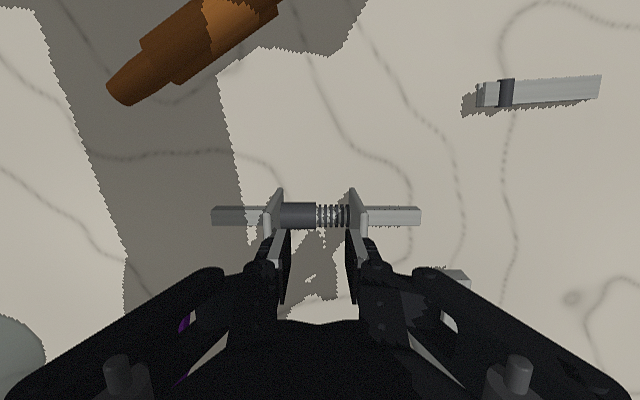

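The fingers closed to 30 mm but the plates didn't move. I need to see where the pads really are.

```bash
python3 - <<'E'
from h import *
np.set_printoptions(precision=3,suppress=True)
f=load('w5');K=f['K'];T=np.linalg.inv(f['T']);P=pts('w5')
def pr(p):
    q=T[:3,:3]@np.array(p)+T[:3,3];q=K@q;return q[:2]/q[2]
print('tcp px',pr([.6179,-.3015,.0464]),'tip',pr([.6179,-.3015,.0274]))
crop('w5',220,160,420,320,4)
o=env.observe();R=Ro.from_euler('xyz',o['orientation'])
for u,v in [(283,270),(283,290),(284,250),(350,270),(350,290),(272,245),(362,245),(269,262),(268,230),(361,230)]:
    print(u,v,P[v,u],'tool mm',1000*R.inv().apply(P[v,u]-o['tcp_pos']))
E
```

```text
tcp px [317.087 229.319] tip [317.137 218.685]
283 270 [ 0.608 -0.313  0.101] tool mm [-14.751  -3.604 -54.353]
283 290 [ 0.615 -0.317  0.104] tool mm [-14.678   4.428 -57.238]
284 250 [ 0.601 -0.309  0.097] tool mm [-14.566 -11.035 -50.083]
350 270 [ 0.625 -0.288  0.095] tool mm [ 15.266   0.019 -48.27 ]
350 290 [ 0.633 -0.292  0.096] tool mm [ 15.36    9.409 -49.994]
272 245 [ 0.598 -0.314  0.092] tool mm [-20.68  -11.048 -45.085]
362 245 [ 0.618 -0.278  0.091] tool mm [ 20.942 -10.676 -44.359]
269 262 [ 0.598 -0.313  0.109] tool mm [-19.116 -11.959 -62.368]
268 230 [ 0.599 -0.323  0.063] tool mm [-27.664  -6.45  -16.41 ]
361 230 [ 0.625 -0.277  0.061] tool mm [ 25.125  -5.721 -14.74 ]
```

View pics/w5_c.png

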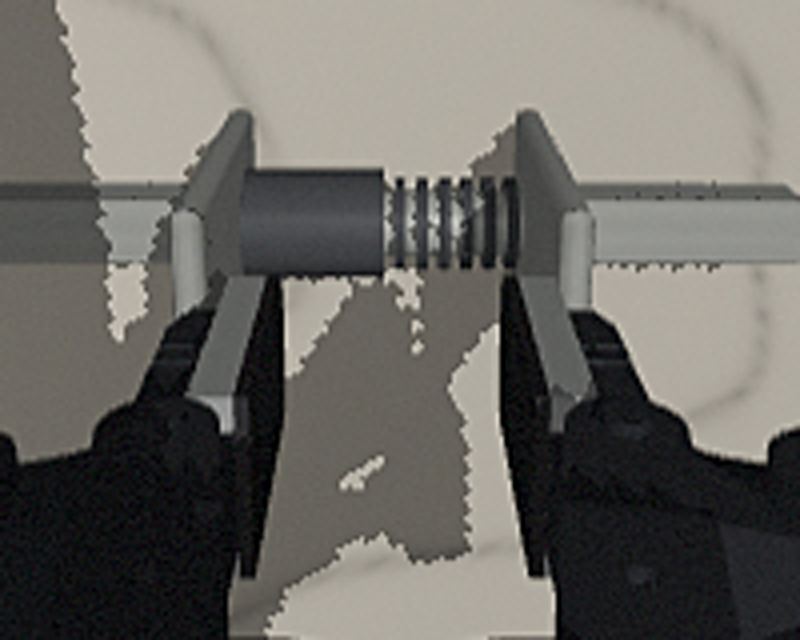

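```bash
python3 - <<'E'
from h import *
np.set_printoptions(precision=1,suppress=True,linewidth=200)
for tag in ['w5','w4']:
    P=pts(tag)
    if tag=='w5': o=env.observe();tp=o['tcp_pos'];R=Ro.from_euler('xyz',o['orientation'])
    else: tp=np.array([.6184,-.3019,.0475]);R=Ro.from_euler('xyz',np.radians([179.9,0,61.64]))
    Q=1000*R.inv().apply((P-tp).reshape(-1,3)).reshape(P.shape)
    U=[(v,u) for v in range(226,300,5) for u in ((280,283,286,288,290) if tag=='w5' else (195,205,215,225,232))]
    print(tag)
    for v in range(226,300,5):
        print(v,*[Q[v,u] for u in ((274,280,284,286,288) if tag=='w5' else (195,205,215,225,232))])
E
```

```text
w5
226 [-26.1  -4.2  -4.8] [-26.2   6.2  21. ] [-23.5   6.5  21.6] [-22.    6.2  21. ] [-20.7   6.5  21.8]
231 [-26.   -1.6  -6.5] [-19.2 -10.9 -28.3] [-17.1 -11.  -28.5] [-16.  -11.  -28.6] [-14.9 -11.2 -29. ]
236 [-21.4 -10.9 -34.6] [-18.3 -10.9 -34.8] [-16.2 -11.3 -35.6] [-15.4 -10.7 -34.2] [-14.7  -9.7 -32. ]
241 [-20.4 -11.  -40.6] [-17.7 -10.6 -39.9] [-15.6 -11.3 -41.4] [-14.7 -11.  -40.7] [-14.8  -6.8 -31.6]
246 [-19.7 -10.9 -45.8] [-16.9 -10.9 -45.9] [-15.1 -10.7 -45.3] [-14.6  -9.  -41.9] [-14.8  -4.4 -32.4]
251 [-18.9 -11.1 -51.1] [-16.2 -11.1 -51.2] [-14.8  -9.9 -48.8] [-14.6  -6.9 -42.9] [-14.6  -2.7 -34.7]
256 [-18.1 -11.2 -56. ] [-15.5 -11.4 -56.3] [-14.8  -7.6 -49.2] [-14.7  -4.2 -42.8] [-14.8   0.5 -33.9]
261 [-17.9  -9.9 -57.8] [-15.4  -9.9 -57.8] [-14.7  -5.9 -50.5] [-14.8  -1.4 -42.5] [-14.8   2.9 -34.8]
266 [-16.6 -12.1 -65.7] [-15.3  -8.1 -58.8] [-14.8  -3.  -50. ] [-14.6  -0.  -44.7] [-14.6   4.8 -36.4]
271 [-16.  -12.3 -69.6] [-15.4  -5.6 -58.5] [-14.7  -1.3 -51.4] [-14.7   2.8 -44.4] [-14.7   7.5 -36.6]
276 [-15.7 -11.5 -71.8] [-15.6  -2.9 -57.9] [-14.7   0.8 
[... 1337 characters left out ...]
3.7 -11.2 -66. ] [-42.3  -7.8 -60.1] [-42.6  -0.8 -48.1] [-42.    3.6 -40.4]
271 [-46.9 -10.2 -68. ] [-42.6 -10.8 -69. ] [-42.6  -5.4 -60. ] [-42.6   1.4 -48.7] [-42.1   6.1 -40.9]
276 [-45.8  -9.7 -70.8] [-42.   -9.9 -71. ] [-42.   -4.2 -61.9] [-42.2   2.9 -50.5] [-43.   10.1 -39. ]
281 [-45.3  -8.5 -72.3] [-42.1  -7.9 -71.3] [-41.9  -2.4 -62.8] [-42.1   5.  -51.3] [-42.3  11.4 -41.4]
286 [-41.7 -11.6 -80. ] [-42.2  -5.8 -71.4] [-42.3   0.2 -62.3] [-42.3   7.6 -51.4] [-73.8  73.5  47.1]
291 [-40.2 -12.  -83.4] [-42.3  -4.  -71.9] [-42.2   2.1 -63.1] [-42.    9.3 -52.7] [-74.4  78.9  47.7]
296 [-39.3 -11.7 -85.6] [-33.  -16.3 -92.1] [-42.5   4.5 -63. ] [-80.4  82.9  46.3] [-74.3  83.   46.4]
```

Camera depth puts the fingertips 28 mm behind the reported TCP (39 to 42 mm when open) instead of the stated 19 mm ahead. That means the fingers closed above the plates, whose tops are at 62 mm. The lateral position is fine, so the effective grasp point is about 47 mm behind the reported TCP. I'll open, go lower and check again.

>>> move_arm:
  commands:
    - {"fingers": 60, "x": 0, "y": 0, "z": 0, "wx": 0, "wy": 0, "wz": 0}
    - {"fingers": 85, "x": 0, "y": 0, "z": 0, "wx": 0, "wy": 0, "wz": 0}
    - {"fingers": 85, "x": 0, "y": 0, "z": 0, "wx": 0, "wy": 0, "wz": 0}
    - {"fingers": 85, "x": 0, "y": 0, "z": 0, "wx": 0, "wy": 0, "wz": 0}
    - {"fingers": 85, "x": 0, "y": 0, "z": 0, "wx": 0, "wy": 0, "wz": 0}
    - {"fingers": 85, "x": 0, "y": 0, "z": 0.6, "wx": 0, "wy": 0, "wz": 0}
    - {"fingers": 85, "x": 0, "y": 0, "z": 0.4, "wx": 0, "wy": 0, "wz": 0}
    - {"fingers": 85, "x": 0, "y": 0, "z": 0, "wx": 0, "wy": 0, "wz": 0}

```text
time: 5.68
tcp_pos: [0.6156, -0.3, 0.0173]
orientation: [-3.135, -0.001, 1.076]
ft_force: [-0.5, 0.4, 0.1]
gripper_width: 0.0846
```

```bash
python3 - <<'E'
from h import *
grab('wrist','w6')
plan([.6182,-.302,.001],61.55,3)
P=pts('w6');print('min z finger L/R', *[np.nanmin(np.where(P[200:300,a:b,2]>.03,P[200:300,a:b,2],np.nan)) for a,b in((180,240),(400,460))])
sub=P[150:330,240:395].reshape(-1,3);t=sub[(sub[:,2]>.056)&(sub[:,2]<.068)]
r=cv2.minAreaRect((t[:,:2]*1000).astype(np.float32));print('tops',r,len(t))
E
```

```text
from [ 0.61613356 -0.3003064   0.01839148] [-1.79711742e+02 -3.50999599e-02  6.16338891e+01] t 5.7333 n 3 f [-0.13846433 -0.27509486  0.34929504] w 0.08527230662163283
[{"x": -0.01, "y": 0.04, "z": 0.23, "wx": -0.02, "wy": 0.0, "wz": 0.0}, {"x": -0.01, "y": 0.03, "z": 0.23, "wx": -0.02, "wy": 0.0, "wz": 0.0}, {"x": 0.0, "y": 0.04, "z": 0.24, "wx": -0.02, "wy": 0.0, "wz": 0.0}]
min z finger L/R 0.049482424273477904 0.05019038068903306
tops ((618.1085815429688, -302.9053039550781), (60.37599182128906, 36.35859298706055), 61.29440689086914) 1681
```

View pics/w6.png

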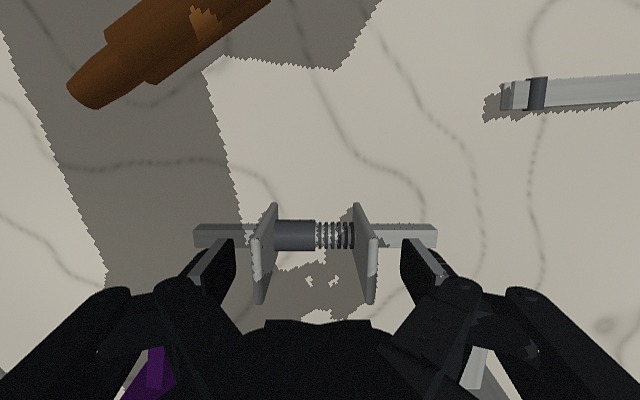

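>>> move_arm:
  commands:
    - {"fingers": 85, "x": -0.02, "y": 0.05, "z": 0.25, "wx": -0.05, "wy": 0, "wz": 0}
    - {"fingers": 85, "x": 0, "y": 0.05, "z": 0.25, "wx": 0, "wy": 0, "wz": 0}
    - {"fingers": 85, "x": 0, "y": 0, "z": 0, "wx": 0, "wy": 0, "wz": 0}

```text
time: 5.98
tcp_pos: [0.6192, -0.3028, 0.0073]
orientation: [3.138, -0.0, 1.076]
ft_force: [-0.8, 0.4, -0.5]
gripper_width: 0.085
```

```bash
python3 - <<'E'
from h import *
np.set_printoptions(precision=1,suppress=True,linewidth=200)
o=env.observe()
grab('wrist','w7')
plan([.6182,-.302,.001],61.55,3)
P=pts('w7');R=Ro.from_euler('xyz',o['orientation'])
Q=1000*R.inv().apply((P-o['tcp_pos']).reshape(-1,3)).reshape(P.shape)
for v in range(230,262,3): print(v,*[Q[v,u] for u in (205,215,222,228,232,236,240)])
E
```

```text
from [ 0.6 -0.3  0. ] [179.8  -0.   61.6] t 6.0333 n 3 f [ 0.7  0.4 -0.1] w 0.08508169935986729
[{"x": 0.0, "y": -0.02, "z": 0.09, "wx": 0.01, "wy": 0.0, "wz": 0.0}, {"x": 0.0, "y": -0.02, "z": 0.09, "wx": 0.01, "wy": 0.0, "wz": 0.0}, {"x": 0.01, "y": -0.02, "z": 0.1, "wx": 0.01, "wy": 0.0, "wz": 0.0}]
230 [-63.2  -6.4 -16.4] [-58.5  -5.5 -14.1] [-53.9  -6.1 -15.6] [-50.7  -5.9 -15.1] [-48.2  -6.2 -15.8] [-46.2  -5.8 -14.8] [-43.9  -5.8 -14.9]
233 [-63.8  -4.2 -15.5] [-58.4  -4.  -14.9] [-54.2  -4.2 -15.4] [-51.2  -3.7 -14.2] [-48.6  -4.  -15. ] [-46.   -4.4 -15.9] [-43.8  -4.3 -15.7]
236 [-64.1  -2.3 -15.4] [-58.6  -2.  -14.7] [-54.   -2.8 -16.5] [-51.1  -2.1 -15. ] [-48.7  -2.3 -15.3] [-46.1  -2.6 -16.1] [-44.4  -1.9 -14.4]
239 [-64.6  -0.2 -14.7] [-58.7  -0.2 -14.9] [-45.5 -11.6 -39.7] [-43.1 -10.9 -38.2] [-42.2  -9.5 -35.1] [-46.6  -0.2 -14.9] [-44.3  -0.3 -15.1]
242 [-64.6   1.5 -15.3] [-48.  -11.2 -42.2] [-44.7 -11.2 -42.2] [-42.3 -10.6 -40.9] [-41.9  -8.4 -36.3] [-46.6   1.3 -15.6] [-44.2   1.3 -15.7]
245 [-64.8   3.4 -15.2] [-46.9 -11.1 -45.1] [-43.4 -11.4 -45.9] [-41.9  -9.7 -42.3] [-42.3  -6.5 -35.7] [-47.1   3.7 -14.5] [-44.8   3.8 -14.4]
248 [-54.2  -6.8 -39.5] [-46.  -10.8 -47.7] [-42.6 -11.1 -48.4] [-42.   -8.3 -42.7] [-42.1  -5.3 -36.6] [-54.   16.2   6.7] [-51.4  16.2   6.7]
251 [-52.7  -7.  -43.2] [-44.9 -10.9 -50.9] [-42.1 -10.6 -50.1] [-42.   -6.8 -42.8] [-41.8  -4.4 -38. ] [-54.4  18.6   7.2] [-51.5  18.3   6.5]
254 [-47.8 -11.5 -54.7] [-43.8 -11.  -53.9] [-42.5  -8.8 -49.6] [-41.7  -5.9 -44. ] [-42.2  -2.3 -37. ] [-54.3  20.4   6.3] [-52.   21.    7.5]
257 [-46.9 -11.3 -57. ] [-42.7 -11.2 -56.9] [-42.   -8.1 -51.1] [-42.3  -3.7 -42.9] [-42.2  -0.9 -37.7] [-54.5  22.6   6.4] [-52.   23.1   7.1]
260 [-46.2 -10.9 -58.9] [-42.1 -11.  -58.9] [-42.5  -6.1 -50.1] [-42.2  -2.5 -43.6] [-42.1   0.5 -38.1] [-54.3  24.2   5.2] [-52.1  25.1   6.8]
```

View pics/w7.png

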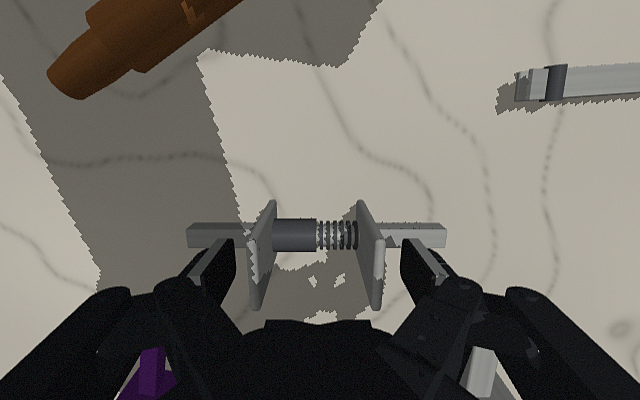

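>>> move_arm:
  newtons: 30
  commands:
    - {"fingers": 85, "x": 0, "y": -0.05, "z": 0.24, "wx": 0, "wy": 0, "wz": 0}
    - {"fingers": 85, "x": 0, "y": 0, "z": 0, "wx": 0, "wy": 0, "wz": 0}
    - {"fingers": 65, "x": 0, "y": 0, "z": 0, "wx": 0, "wy": 0, "wz": 0}
    - {"fingers": 58, "x": 0, "y": 0, "z": 0, "wx": 0, "wy": 0, "wz": 0}
    - {"fingers": 52, "x": 0, "y": 0, "z": 0, "wx": 0, "wy": 0, "wz": 0}
    - {"fingers": 48, "x": 0, "y": 0, "z": 0, "wx": 0, "wy": 0, "wz": 0}
    - {"fingers": 44, "x": 0, "y": 0, "z": 0, "wx": 0, "wy": 0, "wz": 0}

```text
time: 6.62
tcp_pos: [0.6201, -0.3035, 0.005]
orientation: [3.133, 0.0, 1.076]
ft_force: [0.0, -0.2, 6.5]
gripper_width: 0.0444
```

```bash
python3 - <<'E'
from h import *
grab('wrist','w8')
plan([.6182,-.302,.001],61.55,3)
E
```

```text
from [ 0.62013427 -0.30348471  0.00498372] [1.79503724e+02 2.23165157e-02 6.16363345e+01] t 6.6667 n 3 f [-0.43031311 -0.19711708  5.94737794] w 0.04406728080687224
[{"x": 0.01, "y": -0.03, "z": 0.05, "wx": 0.03, "wy": 0.0, "wz": 0.0}, {"x": 0.0, "y": -0.03, "z": 0.05, "wx": 0.03, "wy": 0.0, "wz": 0.0}, {"x": 0.01, "y": -0.04, "z": 0.06, "wx": 0.03, "wy": 0.0, "wz": 0.0}]
```

View pics/w8.png

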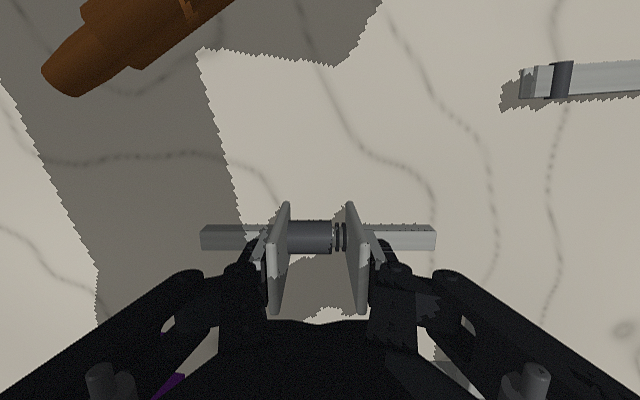

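The bar is shortening between the pads: its plates are at about 275 and 355 and the spring is compressed. Continuing to the stop, then lifting.

>>> move_arm:
  newtons: 40
  commands:
    - {"fingers": 40, "x": 0, "y": 0, "z": 0, "wx": 0, "wy": 0, "wz": 0}
    - {"fingers": 36, "x": 0, "y": 0, "z": 0, "wx": 0, "wy": 0, "wz": 0}
    - {"fingers": 32, "x": 0, "y": 0, "z": 0, "wx": 0, "wy": 0, "wz": 0}
    - {"fingers": 30, "x": 0, "y": 0, "z": 0, "wx": 0, "wy": 0, "wz": 0}
    - {"fingers": 30, "x": 0, "y": 0, "z": 0, "wx": 0, "wy": 0, "wz": 0}
    - {"fingers": 30, "x": 0, "y": 0, "z": -0.2, "wx": 0, "wy": 0, "wz": 0}
    - {"fingers": 30, "x": 0, "y": 0, "z": -0.5, "wx": 0, "wy": 0, "wz": 0}
    - {"fingers": 30, "x": 0, "y": 0, "z": -0.9, "wx": 0, "wy": 0, "wz": 0}
    - {"fingers": 30, "x": 0, "y": 0, "z": 0, "wx": 0, "wy": 0, "wz": 0}

```text
time: 7.42
tcp_pos: [0.6208, -0.3039, 0.0474]
orientation: [3.13, 0.001, 1.076]
ft_force: [1.9, -0.7, 0.4]
gripper_width: 0.0347
```

```bash
python3 - <<'E'
from h import *
grab('wrist','w9')
plan([.577,.2027,.25],69,22)
E
```

```text
from [ 0.62023003 -0.30359061  0.04578698] [1.79397780e+02 3.51947056e-02 6.16387246e+01] t 7.4667 n 22 f [ 0.4012013  -0.38064628 -0.88577768] w 0.03498989677225117
[{"x": 0.77, "y": -0.5, "z": -0.38, "wx": 0.0, "wy": 0.0, "wz": -0.06}, {"x": 0.78, "y": -0.5, "z": -0.38, "wx": 0.0, "wy": 0.0, "wz": -0.06}, {"x": 0.78, "y": -0.49, "z": -0.38, "wx": 0.0, "wy": 0.0, "wz": -0.06}, {"x": 0.78, "y": -0.49, "z": -0.38, "wx": 0.0, "wy": 0.0, "wz": -0.06}, {"x": 0.78, "y": -0.48, "z": -0.38, "wx": 0.0, "wy": 0.0, "wz": -0.06}, {"x": 0.79, "y": -0.48, "z": -0.38, "wx": 0.0, "wy": 0.0, "wz": -0.06}, {"x": 0.79, "y": -0.47, "z": -0.38, "wx": 0.0, "wy": 0.0, "wz": -0.06}, {"x": 0.79, "y": -0.47, "z": -0.38, "wx": 0.0, "wy": 0.0, "wz": -0.06}, {"x": 0.8, "y": -0.46, "z": -0.38, "wx": 0.0, "wy": 0.0, "wz": -0.06}, {"x": 0.8, "y": -0.46, "z": -0.38, "wx": 0.0, "wy": 0.0, "wz": -0.06}]
[{"x": 0.8, "y": -0.45, "z": -0.37, "wx": 0.0, "wy": 0.0, "wz": -0.06}, {"x": 0.81, "y": -0.45, "z": -0.38, "wx": 0.0, "wy": 0.0, "wz": -0.06}, {"x": 0.81, "y": -0.44, "z": -0.37, "wx": 0.0, "wy": 0.0, "wz": -0.06}, {"x": 0.81, "y": -0.44, "z": -0.38, "wx": 0.0, "wy": 0.0, "wz": -0.06}, {"x": 0.81, "y": -0.43, "z": -0.37, "wx": 0.0, "wy": 0.0, "wz": -0.06}, {"x": 0.82, "y": -0.43, "z": -0.38, "wx": 0.0, "wy": 0.0, "wz": -0.06}, {"x": 0.82, "y": -0.42, "z": -0.37, "wx": 0.0, "wy": 0.0, "wz": -0.06}, {"x": 0.82, "y": -0.42, "z": -0.38, "wx": 0.0, "wy": 0.0, "wz": -0.06}, {"x": 0.82, "y": -0.41, "z": -0.37, "wx": 0.0, "wy": 0.0, "wz": -0.06}, {"x": 0.83, "y": -0.41, "z": -0.38, "wx": 0.0, "wy": 0.0, "wz": -0.06}]
[{"x": 0.83, "y": -0.4, "z": -0.37, "wx": 0.0, "wy": 0.0, "wz": -0.06}, {"x": 0.83, "y": -0.4, "z": -0.38, "wx": 0.0, "wy": 0.0, "wz": -0.06}]
```

View pics/w9.png

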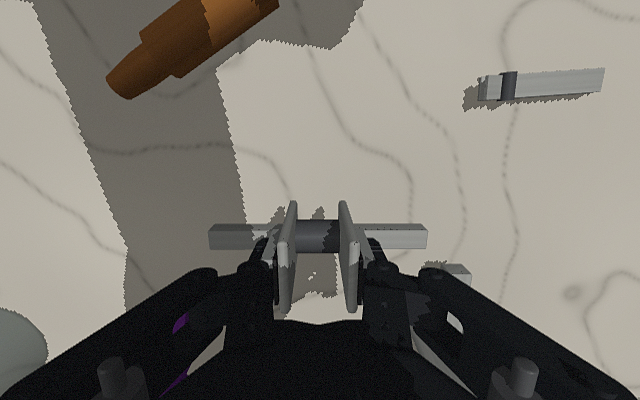

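```bash
cat >> h.py <<'E'
def barpose(tag,o):
    np.set_printoptions(precision=1,suppress=True,linewidth=200)
    P=pts(tag);R=Ro.from_euler('xyz',o['orientation'])
    Q=1000*R.inv().apply((P-o['tcp_pos']).reshape(-1,3)).reshape(P.shape)
    for nm,(v0,v1,u0,u1) in dict(endL=(222,247,212,250),endR=(222,247,385,424),spring=(222,250,305,335),pl=(202,310,276,298),prt=(202,310,339,360)).items():
        q=Q[v0:v1,u0:u1].reshape(-1,3);q=q[np.isfinite(q[:,2])];
        top=q[q[:,2]<np.percentile(q[:,2],40)]
        print(nm,'med',np.median(q,0),'lo',np.percentile(q,3,0),'hi',np.percentile(q,97,0),'topmed',np.median(top,0))
    return Q
E
python3 - <<'E'
from h import *
o=dict(tcp_pos=np.array([.6202,-.3036,.0458]),orientation=np.radians([179.4,0,61.64]))
Q=barpose('w9',o)
for v in (226,232,238,242,246): print(v,*[Q[v,u] for u in (214,225,240,395,410,422)])
for v in (205,220,240,260,280,300): print(v,*[Q[v,u] for u in (291,287,283,344,348,352)])
E
```

```text
endL med [-50.2  -2.2 -17.9] lo [-73.9  -6.  -19.3] hi [-39.3  14.7  45.3] topmed [-49.   -1.  -18.6]
endR med [ 50.6  -2.4 -17.2] lo [ 39.6  -5.9 -18.5] hi [66.4 14.1 45. ] topmed [ 49.1  -0.7 -17.9]
spring med [  1.7  -3.7 -20.8] lo [ -6.6  -9.2 -22.7] hi [  9.5   4.4 -15. ] topmed [  1.2  -0.4 -21.8]
pl med [-14.6  -1.9 -44.4] lo [-31.1 -17.4 -59.2] hi [-12.1  89.5  46.3] topmed [-14.6  -1.3 -57.7]
prt med [ 15.4  -1.9 -44.6] lo [ 13.1 -17.5 -59.3] hi [31.5 89.1 46.3] topmed [ 15.7  -1.5 -57.6]
226 [-59.7  -6.3 -13.5] [-53.7  -5.9 -12.6] [-45.   -5.8 -12.3] [ 45.6  -5.8 -12.3] [ 54.2  -5.9 -12.6] [ 61.3  -5.9 -12.5]
232 [-57.8  -5.  -19.3] [-52.   -4.5 -18.1] [-43.4  -4.6 -18.4] [ 44.3  -4.4 -17.8] [ 52.9  -4.2 -17.3] [ 59.4  -4.6 -18.2]
238 [-58.4  -1.1 -18.7] [-52.3  -0.9 -18.2] [-43.7  -0.9 -18.3] [ 44.9  -0.1 -16.5] [ 53.2  -0.5 -17.5] [ 60.   -0.6 -17.7]
242 [-58.4   1.1 -19.3] [-52.4   1.4 -18.7] [-44.1   1.8 -17.7] [ 44.6   1.7 -18.1] [ 53.2   1.7 -18. ] [ 60.4   2.1 -17.3]
246 [-59.1   4.1 -18.2] [-52.4   3.6 -19.2] [-44.3   4.4 -17.6] [ 44.9   4.3 -17.8] [ 53.5   4.2 -18. ] [ 60.6   4.6 -17.3]
205 [-15.2 -17.5  -8.5] [-23.8  -0.3  45. ] [-26.9  -0.4  44.8] [ 15.7 -17.8  -9.6] [24.4 -0.  45.8] [27.5 -0.1 45.6]
220 [-13.  -17.1 -32.1] [-14.9 -17.6 -33.6] [-27.5  12.6  45.8] [ 13.8 -16.9 -31.8] [ 15.6 -17.5 -33.3] [27.9 12.4 45.2]
240 [-12.1 -11.6 -44. ] [-12.8 -15.9 -53.3] [-14.2 -17.3 -56.3] [ 13.3  -9.1 -38.7] [ 13.6 -15.8 -53.2] [ 15.  -17.  -55.7]
260 [-12.2  -1.8 -45.2] [-12.6  -8.7 -57.7] [-14.2  -8.9 -58. ] [ 13.4   0.4 -41.2] [ 13.6  -7.5 -55.5] [ 15.   -8.7 -57.8]
280 [-12.4   8.2 -46.4] [-12.9   1.1 -57.5] [-14.4   0.2 -58.9] [ 13.3   9.2 -44.8] [ 13.7   1.3 -57.1] [ 15.2   0.3 -58.7]
300 [-12.3  16.8 -49.8] [-13.1  10.7 -58.2] [-14.9  10.6 -58.3] [23.4 87.4 46.1] [ 14.   11.9 -56.6] [ 15.7  11.2 -57.5]
```

>>> move_arm:
  commands:
    - {"fingers": 30, "x": 0.77, "y": -0.5, "z": -0.7, "wx": 0, "wy": 0, "wz": -0.06}
    - {"fingers": 30, "x": 0.78, "y": -0.5, "z": -0.7, "wx": 0, "wy": 0, "wz": -0.06}
    - {"fingers": 30, "x": 0.78, "y": -0.49, "z": -0.7, "wx": 0, "wy": 0, "wz": -0.06}
    - {"fingers": 30, "x": 0.78, "y": -0.49, "z": -0.7, "wx": 0, "wy": 0, "wz": -0.06}
    - {"fingers": 30, "x": 0.78, "y": -0.48, "z": -0.7, "wx": 0, "wy": 0, "wz": -0.06}
    - {"fingers": 30, "x": 0.79, "y": -0.48, "z": -0.7, "wx": 0, "wy": 0, "wz": -0.06}
    - {"fingers": 30, "x": 0.79, "y": -0.47, "z": -0.7, "wx": 0, "wy": 0, "wz": -0.06}
    - {"fingers": 30, "x": 0.79, "y": -0.47, "z": -0.7, "wx": 0, "wy": 0, "wz": -0.06}
    - {"fingers": 30, "x": 0.8, "y": -0.46, "z": -0.7, "wx": 0, "wy": 0, "wz": -0.06}
    - {"fingers": 30, "x": 0.8, "y": -0.46, "z": -0.7, "wx": 0, "wy": 0, "wz": -0.06}

```text
time: 8.3
tcp_pos: [0.5981, -0.0712, 0.2166]
orientation: [3.139, 0.001, 1.139]
ft_force: [1.8, 0.2, -1.7]
gripper_width: 0.0347
```

```bash
python3 - <<'E'
from h import *
plan([.577,.2027,.235],69,12)
E
```

```text
from [ 0.59810809 -0.0711822   0.21656732] [1.79824515e+02 2.94594749e-02 6.52471669e+01] t 8.3 n 12 f [ 1.81952005  0.234883   -1.73853801] w 0.03467001198295199
[{"x": 0.8, "y": -0.45, "z": -0.06, "wx": 0.0, "wy": 0.0, "wz": -0.05}, {"x": 0.8, "y": -0.44, "z": -0.06, "wx": 0.0, "wy": 0.0, "wz": -0.05}, {"x": 0.8, "y": -0.44, "z": -0.06, "wx": 0.0, "wy": 0.0, "wz": -0.05}, {"x": 0.81, "y": -0.43, "z": -0.06, "wx": 0.0, "wy": 0.0, "wz": -0.05}, {"x": 0.81, "y": -0.43, "z": -0.06, "wx": 0.0, "wy": 0.0, "wz": -0.05}, {"x": 0.81, "y": -0.42, "z": -0.07, "wx": 0.0, "wy": 0.0, "wz": -0.05}, {"x": 0.81, "y": -0.42, "z": -0.06, "wx": 0.0, "wy": 0.0, "wz": -0.05}, {"x": 0.82, "y": -0.42, "z": -0.07, "wx": 0.0, "wy": 0.0, "wz": -0.05}, {"x": 0.82, "y": -0.41, "z": -0.06, "wx": 0.0, "wy": 0.0, "wz": -0.05}, {"x": 0.82, "y": -0.41, "z": -0.07, "wx": 0.0, "wy": 0.0, "wz": -0.05}]
[{"x": 0.82, "y": -0.4, "z": -0.06, "wx": 0.0, "wy": 0.0, "wz": -0.05}, {"x": 0.82, "y": -0.4, "z": -0.07, "wx": 0.0, "wy": 0.0, "wz": -0.05}]
```

>>> move_arm:
  commands:
    - {"fingers": 30, "x": 0.8, "y": -0.45, "z": -0.1, "wx": 0, "wy": 0, "wz": -0.05}
    - {"fingers": 30, "x": 0.8, "y": -0.44, "z": -0.1, "wx": 0, "wy": 0, "wz": -0.05}
    - {"fingers": 30, "x": 0.8, "y": -0.44, "z": -0.1, "wx": 0, "wy": 0, "wz": -0.05}
    - {"fingers": 30, "x": 0.81, "y": -0.43, "z": -0.1, "wx": 0, "wy": 0, "wz": -0.05}
    - {"fingers": 30, "x": 0.81, "y": -0.43, "z": -0.1, "wx": 0, "wy": 0, "wz": -0.05}
    - {"fingers": 30, "x": 0.81, "y": -0.42, "z": -0.1, "wx": 0, "wy": 0, "wz": -0.05}
    - {"fingers": 30, "x": 0.81, "y": -0.42, "z": 0, "wx": 0, "wy": 0, "wz": -0.05}
    - {"fingers": 30, "x": 0.82, "y": -0.42, "z": 0, "wx": 0, "wy": 0, "wz": -0.05}
    - {"fingers": 30, "x": 0.82, "y": -0.41, "z": 0, "wx": 0, "wy": 0, "wz": -0.05}
    - {"fingers": 30, "x": 0.82, "y": -0.41, "z": 0, "wx": 0, "wy": 0, "wz": -0.05}

```text
time: 9.13
tcp_pos: [0.5806, 0.1568, 0.2301]
orientation: [3.138, 0.002, 1.191]
ft_force: [0.8, -0.1, -1.3]
gripper_width: 0.0347
```

>>> move_arm:
  commands:
    - {"fingers": 30, "x": 0.5, "y": -0.25, "z": 0, "wx": 0, "wy": 0, "wz": -0.05}
    - {"fingers": 30, "x": 0.3, "y": -0.15, "z": 0, "wx": 0, "wy": 0, "wz": -0.05}
    - {"fingers": 30, "x": 0, "y": 0, "z": 0, "wx": 0, "wy": 0, "wz": 0}
    - {"fingers": 30, "x": 0, "y": 0, "z": 0, "wx": 0, "wy": 0, "wz": 0}
    - {"fingers": 30, "x": 0, "y": 0, "z": 0, "wx": 0, "wy": 0, "wz": 0}

```text
time: 9.55
tcp_pos: [0.5797, 0.1771, 0.2313]
orientation: [3.136, 0.001, 1.2]
ft_force: [0.7, -1.6, -1.0]
gripper_width: 0.0349
```

```bash
python3 - <<'E'
from h import *
o=env.observe()
grab('wrist','w10'); grab('top','t1')
plan([.577,.2027,.195],69,2)
Q=barpose('w10',o)
crop('t1',120,140,280,270,5)
E
```

```text
from [0.57981597 0.17703158 0.23152112] [1.79693571e+02 4.83216091e-02 6.87548397e+01] t 9.65 n 2 f [ 0.25561109  0.24359549 -1.8083725 ] w 0.03433981662986298
[{"x": 0.46, "y": -0.24, "z": 0.73, "wx": 0.03, "wy": 0.0, "wz": -0.02}, {"x": 0.46, "y": -0.24, "z": 0.73, "wx": 0.03, "wy": 0.0, "wz": -0.02}]
endL med [-50.5  -2.8 -16.2] lo [-140.3   -6.6  -17.7] hi [-39.3  86.  231.5] topmed [-49.7  -1.6 -16.9]
endR med [ 50.4  -3.  -15.7] lo [ 39.4  -6.6 -16.9] hi [115.2  74.  203.7] topmed [ 49.4  -1.5 -16.3]
spring med [  1.1  -4.4 -19.2] lo [ -6.6  -9.8 -21. ] hi [  9.4   3.7 -13.1] topmed [  0.6  -0.8 -20.1]
pl med [-14.6  -2.2 -42.8] lo [-41.  -18.1 -57.6] hi [-12.1 220.3 232.1] topmed [-14.7  -2.  -56.1]
prt med [ 15.4  -1.9 -43. ] lo [ 13.1 -18.1 -57.5] hi [ 42.  224.6 232.1] topmed [ 15.6  -2.1 -55.9]
```

View pics/w10.png

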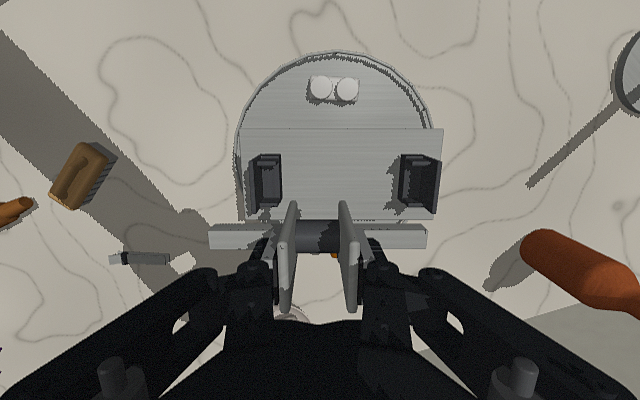

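View pics/t1_c.png

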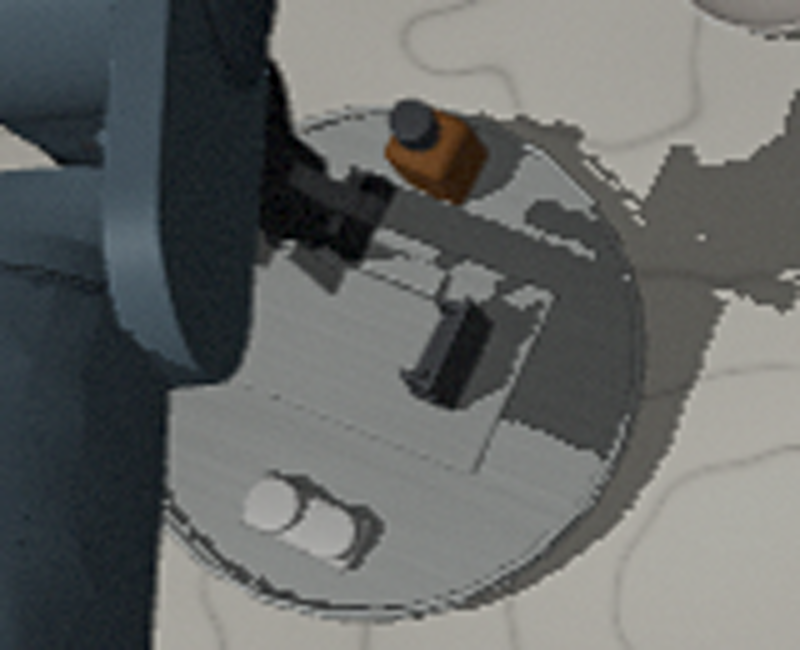

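```bash
python3 - <<'E'
from h import *
np.set_printoptions(precision=4,suppress=True)
P=pts('w10')
R=P[120:222,225:450].reshape(-1,3);R=R[np.isfinite(R[:,2])]
w=R[np.abs(R[:,2]-.131)<.005]; print('tier z',np.median(w[:,2]),len(w))
r=cv2.minAreaRect((w[:,:2]*1000).astype(np.float32));print('tier(part)',r)
k=R[(R[:,2]>.142)&(R[:,2]<.185)]; print('cups',len(k),np.percentile(k[:,2],98))
r=cv2.minAreaRect((k[:,:2]*1000).astype(np.float32));print(r)
a=np.radians(69);d=np.array([np.cos(a),np.sin(a)]);n=np.array([-d[1],d[0]])
C=np.array([.577,.2027])
for nm,s in(('L',-1),('R',1)):
    q=k[((k[:,:2]-C)@d)*s>0]; al=(q[:,:2]-C)@d*1000; pe=(q[:,:2]-C)@n*1000
    print(nm,'along',np.percentile(al,[1,50,99]),'perp',np.percentile(pe,[1,50,99]))
    hi=q[q[:,2]>.172];al=(hi[:,:2]-C)@d*1000; pe=(hi[:,:2]-C)@n*1000
    print(nm,'hi along',np.percentile(al,[2,50,98]),'perp',np.percentile(pe,[2,50,98]),'z',np.median(hi[:,2]))
crop('w10',230,110,450,230,3)
E
```

```text
tier z 0.1315724102091258 13991
tier(part) ((575.3375854492188, 201.5057830810547), (189.89320373535156, 89.61206817626953), 68.79356384277344)
cups 3568 0.17817684191199945
((575.123291015625, 202.0210418701172), (152.03163146972656, 44.162139892578125), 68.54122924804688)
L along [-76.8079 -69.8661 -57.2605] perp [-18.8173   1.9969  23.3425]
L hi along [-77.1251 -74.5343 -73.1065] perp [-19.2905   2.9525  22.9675] z 0.1772322881235495
R along [54.4608 68.8138 74.016 ] perp [-19.6369   1.4724  22.7118]
R hi along [70.1688 71.4734 74.2792] perp [-19.6528   1.9822  22.2903] z 0.17703415586973437
```

View pics/w10_c.png

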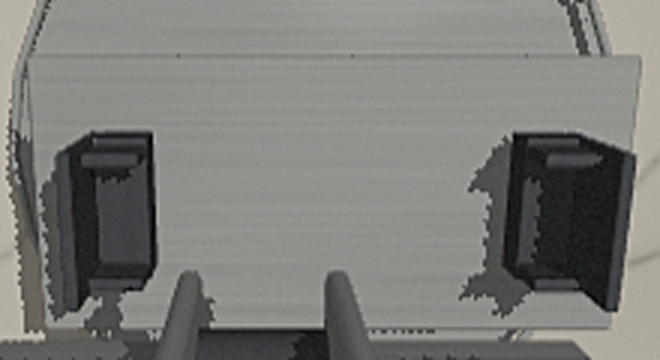

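```bash
python3 - <<'E'
from h import *
plan([.575,.2018,.195],68.7,3)
E
```

```text
from [0.57981597 0.17703158 0.23152112] [1.79693571e+02 4.83216091e-02 6.87548397e+01] t 9.65 n 3 f [ 0.25561109  0.24359549 -1.8083725 ] w 0.03433981662986298
[{"x": 0.28, "y": -0.18, "z": 0.49, "wx": 0.02, "wy": 0.0, "wz": 0.0}, {"x": 0.29, "y": -0.18, "z": 0.48, "wx": 0.02, "wy": 0.0, "wz": 0.0}, {"x": 0.28, "y": -0.18, "z": 0.49, "wx": 0.02, "wy": 0.0, "wz": 0.0}]
```

>>> move_arm:
  commands:
    - {"fingers": 30, "x": 0.28, "y": -0.18, "z": 0.3, "wx": 0.05, "wy": 0, "wz": 0}
    - {"fingers": 30, "x": 0.29, "y": -0.18, "z": 0.5, "wx": 0, "wy": 0, "wz": 0}
    - {"fingers": 30, "x": 0.28, "y": -0.18, "z": 0.5, "wx": 0, "wy": 0, "wz": 0}
    - {"fingers": 30, "x": 0, "y": 0, "z": 0.1, "wx": 0, "wy": 0, "wz": 0}
    - {"fingers": 30, "x": 0, "y": 0, "z": 0, "wx": 0, "wy": 0, "wz": 0}
    - {"fingers": 30, "x": 0, "y": 0, "z": 0, "wx": 0, "wy": 0, "wz": 0}

```text
time: 10.15
tcp_pos: [0.5744, 0.2029, 0.1958]
orientation: [-3.141, 0.001, 1.202]
ft_force: [0.0, -0.2, -1.1]
gripper_width: 0.035
```

```bash
python3 - <<'E'
from h import *
o=env.observe()
grab('wrist','w11'); grab('scene','s1')
plan([.575,.2018,.142],68.7,5)
Q=barpose('w11',o)
crop('w11',200,190,440,330,3)
crop('s1',360,110,500,230,5)
E
```

```text
from [0.57506828 0.20267637 0.1970034 ] [1.79951720e+02 1.68385553e-02 6.88320171e+01] t 10.25 n 5 f [ 0.19471657  0.25920122 -1.46187667] w 0.03438234636221491
[{"x": -0.01, "y": 0.0, "z": 0.44, "wx": 0.0, "wy": 0.0, "wz": 0.0}, {"x": -0.01, "y": 0.0, "z": 0.44, "wx": 0.0, "wy": 0.0, "wz": 0.0}, {"x": 0.0, "y": 0.0, "z": 0.44, "wx": 0.0, "wy": 0.0, "wz": 0.0}, {"x": -0.01, "y": 0.0, "z": 0.44, "wx": 0.0, "wy": 0.0, "wz": 0.0}, {"x": 0.0, "y": 0.01, "z": 0.44, "wx": 0.0, "wy": 0.0, "wz": 0.0}]
endL med [-50.6  -2.8 -16.3] lo [-72.4  -6.6 -17.6] hi [-39.3  14.1  48.3] topmed [-49.1  -1.8 -16.9]
endR med [ 50.5  -3.  -15.7] lo [ 39.4  -6.5 -17.1] hi [66.   6.2 28.4] topmed [ 49.2  -1.3 -16.3]
spring med [  1.2  -4.3 -19.2] lo [ -6.6  -9.8 -21.1] hi [  9.5   3.7 -13.5] topmed [  1.1  -0.9 -20.2]
pl med [-14.6  -2.1 -42.9] lo [-35.7 -18.1 -57.7] hi [-12.1 197.5 195.3] topmed [-14.7  -2.1 -56.1]
prt med [ 15.4  -2.  -42.8] lo [ 13.1 -18.1 -57.8] hi [ 36.6 197.2 195.2] topmed [ 15.6  -2.1 -55.9]
```

View pics/w11_c.png

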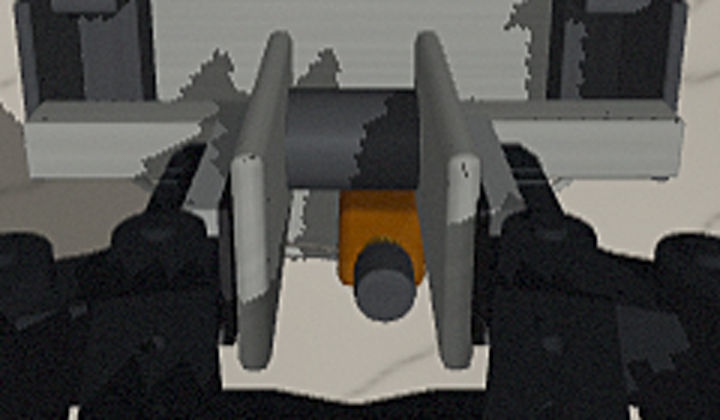

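View pics/s1_c.png

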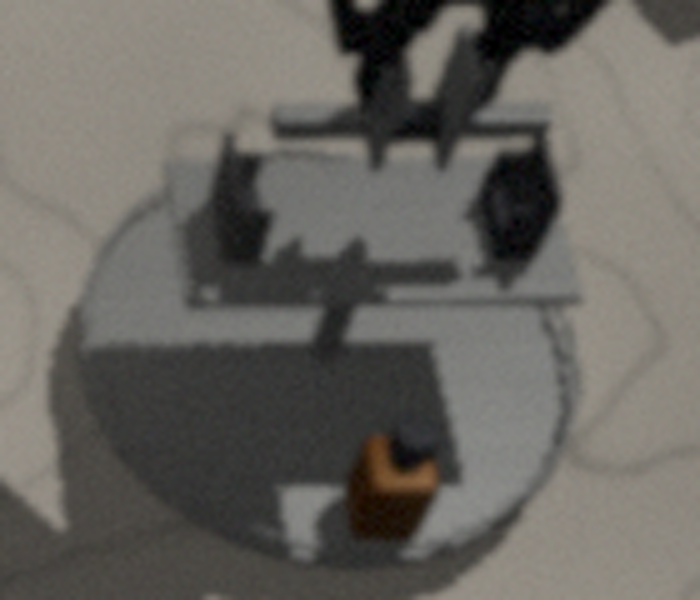

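>>> move_arm:
  commands:
    - {"fingers": 30, "x": -0.02, "y": 0, "z": 0.4, "wx": 0, "wy": 0, "wz": 0}
    - {"fingers": 30, "x": 0, "y": 0, "z": 0.4, "wx": 0, "wy": 0, "wz": 0}
    - {"fingers": 30, "x": 0, "y": 0, "z": 0.4, "wx": 0, "wy": 0, "wz": 0}
    - {"fingers": 30, "x": 0, "y": 0, "z": 0.4, "wx": 0, "wy": 0, "wz": 0}
    - {"fingers": 30, "x": 0, "y": 0, "z": 0.25, "wx": 0, "wy": 0, "wz": 0}
    - {"fingers": 30, "x": 0, "y": 0, "z": 0.1, "wx": 0, "wy": 0, "wz": 0}
    - {"fingers": 30, "x": 0, "y": 0, "z": 0, "wx": 0, "wy": 0, "wz": 0}
    - {"fingers": 30, "x": 0, "y": 0, "z": 0, "wx": 0, "wy": 0, "wz": 0}

```text
time: 10.92
tcp_pos: [0.5747, 0.2022, 0.1478]
orientation: [3.141, 0.001, 1.201]
ft_force: [0.6, 0.6, -0.4]
gripper_width: 0.0351
```

```bash
python3 - <<'E'
from h import *
o=env.observe()
grab('wrist','w12')
plan([.575,.2018,.1427],68.7,2)
Q=barpose('w12',o)
crop('w12',200,190,440,330,3)
E
```

```text
from [0.57491573 0.20226914 0.14827012] [1.79951504e+02 9.03892663e-03 6.88353971e+01] t 10.9667 n 2 f [ 0.27195715  0.2196231  -1.50285035] w 0.03494973721026717
[{"x": -0.01, "y": 0.0, "z": 0.11, "wx": 0.0, "wy": 0.0, "wz": 0.01}, {"x": -0.01, "y": 0.01, "z": 0.11, "wx": 0.0, "wy": 0.0, "wz": 0.01}]
endL med [-50.1  -3.4 -16.2] lo [-60.5  -6.6 -17.7] hi [-39.3   3.2  15.3] topmed [-49.1  -1.6 -16.9]
endR med [ 50.4  -3.4 -15.7] lo [ 39.4  -6.6 -17.1] hi [60.9  3.6  0.4] topmed [ 48.7  -1.5 -16.3]
spring med [  1.7  -4.3 -19.2] lo [ -6.7  -9.8 -21. ] hi [  9.4   3.7 -13.4] topmed [  1.1  -0.8 -20.2]
pl med [-14.6  -5.1 -42.9] lo [-29.1 -18.2 -57.6] hi [-12.2 162.  146.8] topmed [-14.7  -1.9 -56.1]
prt med [ 15.4  -5.2 -42.8] lo [ 13.1 -18.2 -57.8] hi [ 27.1 100.8  70.2] topmed [ 15.6  -2.  -55.9]
```

View pics/w12_c.png

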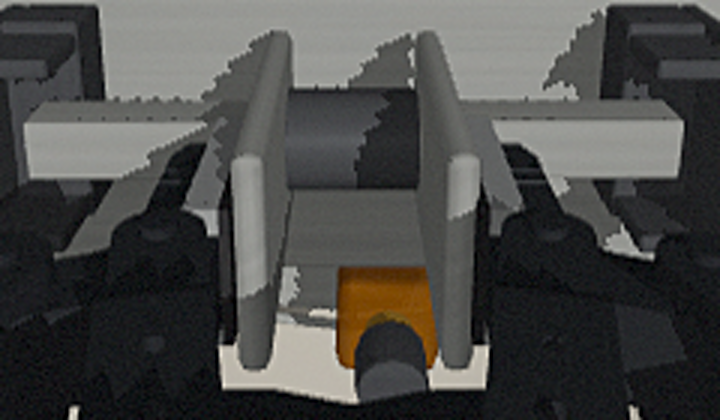

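Both ends are inside the cups, at crop x of about 30 and 680. I'll lower the last few millimetres gently.

>>> move_arm:
  commands:
    - {"fingers": 30, "x": 0, "y": 0, "z": 0.1, "wx": 0, "wy": 0, "wz": 0}
    - {"fingers": 30, "x": 0, "y": 0, "z": 0.06, "wx": 0, "wy": 0, "wz": 0}
    - {"fingers": 30, "x": 0, "y": 0, "z": 0, "wx": 0, "wy": 0, "wz": 0}
    - {"fingers": 30, "x": 0, "y": 0, "z": 0, "wx": 0, "wy": 0, "wz": 0}

```text
time: 11.3
tcp_pos: [0.5745, 0.2022, 0.1437]
orientation: [-3.142, 0.001, 1.201]
ft_force: [-0.2, 0.6, -1.6]
gripper_width: 0.0349
```

>>> move_arm:
  commands:
    - {"fingers": 30, "x": 0, "y": 0, "z": 0.04, "wx": 0, "wy": 0, "wz": 0}
    - {"fingers": 30, "x": 0, "y": 0, "z": 0, "wx": 0, "wy": 0, "wz": 0}
    - {"fingers": 30, "x": 0, "y": 0, "z": 0, "wx": 0, "wy": 0, "wz": 0}

```text
time: 11.55
tcp_pos: [0.5747, 0.2023, 0.143]
orientation: [3.141, 0.0, 1.201]
ft_force: [0.4, -0.1, -0.4]
gripper_width: 0.0343
```

>>> move_arm:
  commands:
    - {"fingers": 30, "x": 0, "y": 0, "z": 0.04, "wx": 0, "wy": 0, "wz": 0}
    - {"fingers": 30, "x": 0, "y": 0, "z": 0, "wx": 0, "wy": 0, "wz": 0}
    - {"fingers": 30, "x": 0, "y": 0, "z": 0, "wx": 0, "wy": 0, "wz": 0}

```text
time: 11.8
tcp_pos: [0.5749, 0.2023, 0.1429]
orientation: [3.141, 0.0, 1.202]
ft_force: [-2.7, -0.6, 5.0]
gripper_width: 0.0348
```

```bash
python3 - <<'E'
from h import *
grab('wrist','w13')
o=env.observe();print(o['ft_force'],o['moment'],o['tcp_pos'])
P=pts('w13')
crop('w13',200,190,440,330,3)
np.set_printoptions(precision=4,suppress=True)
for u in (218,225,235,395,410,422): print(u,[round(P[v,u,2]*1000,1) for v in (226,232,238,243,247)])
E
```

```text
[-2.94289308 -1.46899701  5.74341733] [-0.01756121  0.43160722  0.07271379] [0.57480707 0.20224749 0.14290651]
218 [np.float64(152.6), np.float64(160.0), np.float64(159.5), np.float64(159.9), np.float64(159.2)]
225 [np.float64(154.1), np.float64(160.2), np.float64(159.5), np.float64(159.2), np.float64(158.8)]
235 [np.float64(152.4), np.float64(159.5), np.float64(160.3), np.float64(159.8), np.float64(158.8)]
395 [np.float64(153.9), np.float64(160.4), np.float64(158.5), np.float64(158.8), np.float64(159.3)]
410 [np.float64(153.4), np.float64(158.8), np.float64(158.7), np.float64(159.1), np.float64(159.3)]
422 [np.float64(153.7), np.float64(158.8), np.float64(158.1), np.float64(158.4), np.float64(158.8)]
```

View pics/w13_c.png

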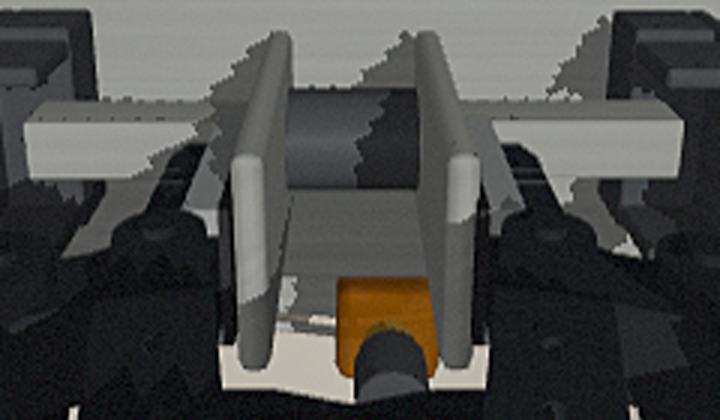

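Both end pieces rest on the cup floors: tops at 159 mm, as expected, and level. The pads retract about 3 mm as they open from 36 to 54 mm, so I'll follow down slightly while releasing.

>>> move_arm:
  newtons: 25
  commands:
    - {"fingers": 36, "x": 0, "y": 0, "z": 0, "wx": 0, "wy": 0, "wz": 0}
    - {"fingers": 39, "x": 0, "y": 0, "z": 0.02, "wx": 0, "wy": 0, "wz": 0}
    - {"fingers": 42, "x": 0, "y": 0, "z": 0.02, "wx": 0, "wy": 0, "wz": 0}
    - {"fingers": 45, "x": 0, "y": 0, "z": 0.02, "wx": 0, "wy": 0, "wz": 0}
    - {"fingers": 48, "x": 0, "y": 0, "z": 0.02, "wx": 0, "wy": 0, "wz": 0}
    - {"fingers": 51, "x": 0, "y": 0, "z": 0.03, "wx": 0, "wy": 0, "wz": 0}
    - {"fingers": 54, "x": 0, "y": 0, "z": 0.03, "wx": 0, "wy": 0, "wz": 0}
    - {"fingers": 58, "x": 0, "y": 0, "z": 0.02, "wx": 0, "wy": 0, "wz": 0}
    - {"fingers": 64, "x": 0, "y": 0, "z": 0, "wx": 0, "wy": 0, "wz": 0}
    - {"fingers": 68, "x": 0, "y": 0, "z": 0, "wx": 0, "wy": 0, "wz": 0}

```text
time: 12.68
tcp_pos: [0.5739, 0.2021, 0.1369]
orientation: [-3.14, 0.001, 1.201]
ft_force: [0.1, 1.1, 0.1]
gripper_width: 0.068
```

```bash
python3 - <<'E'
from h import *
grab('wrist','w14')
o=env.observe();print(o['ft_force'],o['tcp_pos'],o['gripper_width'],o['time'])
P=pts('w14')
for u in (205,212,220,235,395,410,422,430): print(u,[float(round(P[v,u,2]*1000,1)) for v in (226,232,238,243,247)])
E
```

```text
[-0.33904515 -0.17228788 -0.95279369] [0.57404705 0.20215564 0.13708417] 0.06803705376873903 12.7333
205 [148.2, 155.0, 159.5, 160.1, 159.0]
212 [147.7, 153.7, 160.0, 160.9, 159.9]
220 [147.7, 155.2, 160.0, 158.6, 175.8]
235 [131.5, 154.1, 175.6, 181.0, 185.3]
395 [131.3, 154.5, 174.2, 180.3, 184.7]
410 [141.8, 153.3, 159.4, 159.8, 175.6]
422 [147.8, 154.3, 160.1, 159.5, 160.2]
430 [148.2, 154.7, 159.9, 159.3, 159.1]
```

View pics/w14.png

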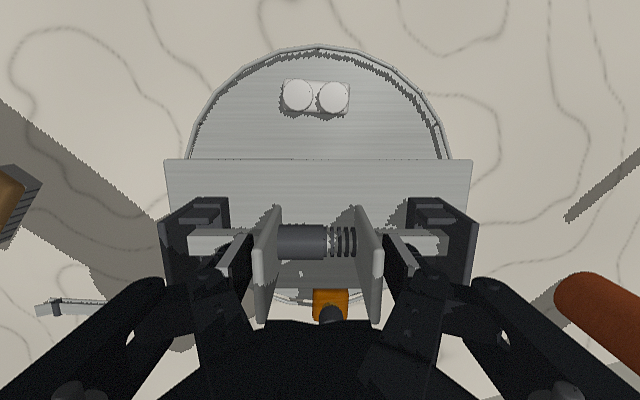

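The bar has sprung out: its ends reach about u=190 and 442, it is level at 159.5 mm, and the fingers are clear of the plates. Retreating straight up.

>>> move_arm:
  commands:
    - {"fingers": 70, "x": 0, "y": 0, "z": -0.2, "wx": 0, "wy": 0, "wz": 0}
    - {"fingers": 70, "x": 0, "y": 0, "z": -0.4, "wx": 0, "wy": 0, "wz": 0}
    - {"fingers": 70, "x": 0, "y": 0, "z": -0.6, "wx": 0, "wy": 0, "wz": 0}
    - {"fingers": 70, "x": 0, "y": 0, "z": -0.8, "wx": 0, "wy": 0, "wz": 0}
    - {"fingers": 70, "x": 0, "y": 0, "z": -0.8, "wx": 0, "wy": 0, "wz": 0}
    - {"fingers": 70, "x": 0, "y": 0, "z": -0.8, "wx": 0, "wy": 0, "wz": 0}
    - {"fingers": 70, "x": 0, "y": 0, "z": -0.8, "wx": 0, "wy": 0, "wz": 0}
    - {"fingers": 70, "x": 0, "y": 0, "z": -0.4, "wx": 0, "wy": 0, "wz": 0}
    - {"fingers": 70, "x": 0, "y": 0, "z": 0, "wx": 0, "wy": 0, "wz": 0}
    - {"fingers": 70, "x": 0, "y": 0, "z": 0, "wx": 0, "wy": 0, "wz": 0}

```text
time: 13.57
tcp_pos: [0.5746, 0.2023, 0.2582]
orientation: [3.141, 0.0, 1.201]
ft_force: [0.1, -1.1, -0.9]
gripper_width: 0.0701
```

```bash
python3 - <<'E'
from h import *
o=env.observe()
grab('wrist','w15');grab('scene','s2')
crop('s2',360,110,500,230,5)
print(o['ft_force'],o['tcp_pos'],o['time'])
P=pts('w15')
C=np.array([.5748,.202]);a=np.radians(68.7);d=np.array([np.cos(a),np.sin(a)]);n=np.array([-d[1],d[0]])
q=P.reshape(-1,3);q=q[np.isfinite(q[:,2])]
al=(q[:,:2]-C)@d*1000;pe=(q[:,:2]-C)@n*1000
top=(q[:,2]>.19)&(q[:,2]<.21)&(abs(al)<45)&(abs(pe)<25)
print('plate tops',top.sum(),np.median(q[top,2]),np.percentile(al[top],[1,99]),np.percentile(pe[top],[1,99]))
for s in(-1,1):
    m=top&(al*s>0);print(' z',np.median(q[m,2]),np.median(al[m]),np.percentile(pe[m],[2,98]))
    e=(abs(q[:,2]-.159)<.003)&(al*s>38)&(al*s<71)&(abs(pe)<7);print(' end',e.sum(),np.median(q[e,2]),np.percentile(al[e],[1,99]),np.median(pe[e]))
E
```

```text
[ 0.12157984 -1.09326093 -0.90748806] [0.57463181 0.20231983 0.25817423] 13.5667
plate tops 565 0.198982959216788 [-26.69402679  26.94540094] [-16.15377196  18.42013325]
 z 0.1990203726218858 -23.792620769093027 [-15.77226026  18.15368664]
 end 437 0.1595299634472352 [-70.49250613 -38.67746415] 0.8591212995759507
 z 0.19894010978748583 24.028703903354412 [-15.411906    18.34888768]
 end 439 0.15941633152310802 [38.59168082 70.59200665] 0.9820156374242587
```

View pics/w15.png

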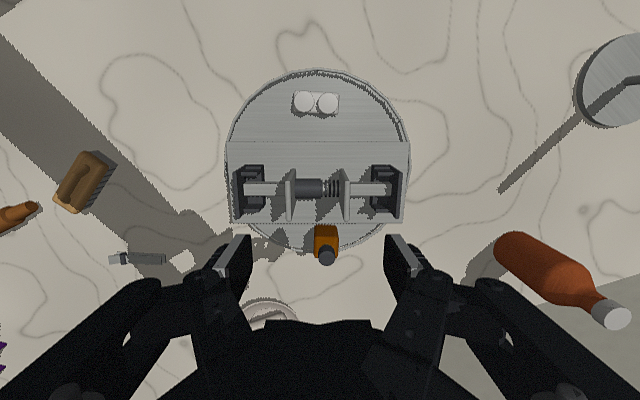

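View pics/s2_c.png

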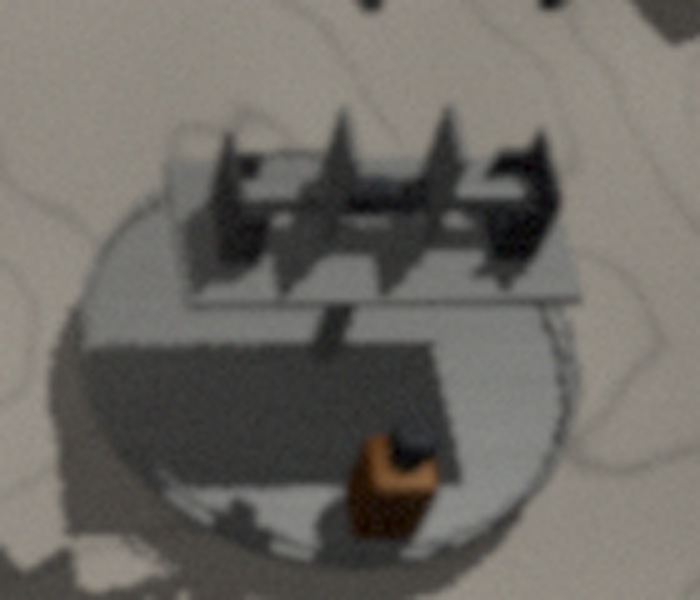

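```bash
python3 -c "
from h import *
print(workorder.job_done(), env.observe()['time'])"
```

```text
the job is handed in; nothing more can be done
the job is handed in; nothing more can be done
```

The small grey steel bar is seated in both end cups on the rack's upper tier, and the job was handed in about 14 s into the 40 s limit. I pinched it to its stop, lowered it level onto the cup floors, let it spring out against the backs, and lifted the gripper clear.

**Last checks:**
- The outer faces of the plates are 54 mm apart, the seated value.
- Both end pieces reach the cup backs, with their tops at 159 mm, within about 0.1 mm of each other.
- Both plate tops are at 199 mm, so the plates are upright.
- The flask is standing, and the fingers are above and touching nothing.

**What disagreed:**
- **Fingertip position:** the stated fingertips, 19 mm ahead of the TCP, did not match what I saw. The camera showed them about 28 mm behind the reported TCP when nearly shut. My first pinch therefore closed above the plates without moving the bar. I measured the offset and redid the pinch about 45 mm lower.
- **Rack position:** the top and wrist cameras differed by about 2 mm on where the rack is. I used the wrist reading.

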